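Make up the casting tray at the dental lab pass-through

TASK

Make up the red tray on the counter for the investing bench: put the full upper cast (the one with the filled-in palate) flat in the square insert with its teeth up, the quadrant cast lengthwise in the oblong insert with its teeth up, the stainless dappen cup upright in the round insert, and stand the large casting ring on the rubber crucible former, round its cone. The plaster chips, so set the two casts down gently, and leave the horseshoe-shaped lower cast and the small casting ring where they stand: they belong to another case.

Things in the scene. Friction and masses are not known exactly. Their poses are not given: they have to be found in the camera images.
- upper_cast_mid (a point): Wanted. Full upper plaster cast, teeth up: 62 wide (y) x 57 long (x), 37 high, palate FILLED IN (no opening), front edge bluntly pointed. The lower 24 mm are a straight-sided base with flat parallel sides at y = +-31 (from x = -23 to +12); teeth stand inside them. Point: its centre, 18 above the underside; x to the front teeth, z up. 190 g.
- quadrant_cast_mid (a point): Wanted. Quadrant plaster cast: a short straight block with one row of seven teeth, 54 long (x) x 28 wide (y), 37 high; flat parallel sides at y = +-14, the lower 24 mm straight. Point: its centre, 18 above its underside; x along the row of teeth, z up. About 80 g.
- large_ring_mid (a point): Wanted. The LARGE steel casting ring: open tube standing on end, 56 outside diameter, 50 inside, 50 high. Point: its centre, 25 above its lower end; z along its axis. About 110 g.
- dappen_cup_mid (a point): Wanted. Stainless dappen cup: shallow thick-bottomed open cup, 46 diameter from 13 mm above its foot to the rim, foot 32 diameter, 28 high, inside 18 deep. Point: its centre, 14 above its foot; z along its axis. About 60 g.
- lower_cast_mid (a point): Look-alike, stays where it stands. Full lower plaster cast: 62 wide x 54 long, 37 high, like the upper but horseshoe-shaped: the middle is an open gap 26 wide through which the counter shows. Point: 18 above its underside, between the legs; x towards the front teeth, z up.
- small_ring_mid (a point): Look-alike, stays where it stands. The SMALL steel casting ring: open tube standing on end, 32 outside diameter, 44 high, open right through. Point: its centre, 22 above its lower end.
- square_insert: Place of the upper cast, fixed in the red tray. White plate 88 (x) x 92 (y), 4 thick, with four raised grey L corners (8 above the plate) round a nearly square clear pocket 78 (x) x 83 (y); each side is open about 40 mm between corners for the fingers. Origin: centre of the underside, floor 4 above it; x and y along the tray's sides.
- oblong_insert: Place of the quadrant cast, fixed in the red tray. Same white plate (88 x 92, 4 thick), four raised grey L corners (8 above it) round an oblong clear pocket 50 (x) x 76 (y), long way y; open 44 mm midway on the long sides, 30 on the short. Origin: centre of the underside, floor 4 above it. Next place in the tray: 94 away along x, 124 along y.
- round_insert: Place of the dappen cup, fixed in the red tray. Same white plate (88 x 92, 4 thick) with a low grey round wall in four arcs, 66 inside diameter, 8 above the plate, open about 25 mm towards +-x and +-y. Origin: centre of the underside, floor 4 above it. The tray: 206 (x) x 286 (y), walls 22 high; the four places stand 2 by 2 about its centre.
- former: Place of the large casting ring, fixed in the red tray. Dark grey rubber crucible former: round base 74 diameter, 6 thick, with a cone in its middle (26 diameter at the foot, tip 26 above the underside). The ring stands on the base round the cone. Origin: centre of the underside, base top 6 above it; z up, x and y along the tray's sides.
There are look-alikes about, which are no part of the job. Leave any orange or turquoise look-alike of the part that bears upper_cast_mid alone.

How it is judged:
By the outcome, as a careful person would: the job done as asked, in the order asked, and still so for the second after the job is handed in, with the robot touching nothing.
It also fails if it takes over 136 s, if anything falls off the work surface, if the arm or the gripper's body presses on something with over 40 N, if the wrist force passes 120 N, or if a joint passes its speed limit or range.

ROBOT

A 6-joint arm with a two-finger parallel gripper is mounted at the origin on the work surface. World frame = base frame: x ahead of the robot, y to its left, z up, the work surface at z = 0. Lengths are in mm, angles in rad, forces in N, time in s.
With the tool pointing down it reaches from about 325 to 775 mm from the base axis. Payload 9.3 kg.
Tool frame: the origin (TCP) lies between the finger pads; the fingertips stand 11 mm ahead of it and the grasp point (between the pads) lies 8 mm behind it; z points along the fingers, y is the line along which they close (so a half turn about z gives the same grasp; the last joint's range is limited). The gripper opens to 85 mm and grips with 20 to 120 N. Pads are 22 mm wide; open, the fingers measure 114 mm over their backs; the gripper's body (76 mm by 85 mm) begins 54 mm behind the grasp point. The pads swing forward as they close: fully open they stand 13 mm farther back than shut.
Start: joints at [1.041, 0.259, 0.021, 1.334, 0, 1.418], TCP at [202.372, 511.412, 208.079] pointing down, gripper open.
Joint ranges: [-3.04, 3.04], [-0.91, 1.82], [-1.04, 1.36], [-1.92, 1.95], [-1.52, 1.45], [-3.14, 3.14]. Speed limits (rad/s): [2.22, 2.22, 2.79, 3.14, 3.14, 3.14].

INTERFACE

Orientations are given as a unit quaternion [x, y, z, w].
In Python, from cell import robot gives the robot as it stands.
- The arm moves only by the tool drive_tool, never from a script. Its argument "moves" is a list of rows, each an object of numbers: "tx", "ty", "tz": the shift along the tool's x, y, z in cm; "turn": the turn about the tool's z in degrees; "grip": the opening, from 0 (shut) to 1 (fully open). A call has 1 to 8 rows; each row is the pose to reach, as a shift and turn from the pose commanded when the call began, along the tool's axes at that moment; what a row does not reach only later rows make up. A row lasts 1/12 s, in which the tool goes at most 41.7 mm and 7.16 degrees, less where a joint would pass 70% of its speed; a pose out of reach is approached as far as the arm can. A call with a gripper value outside its range is refused whole. The fingers move at their own pace and stop on an object; "force" is the grip in N (left out, the last holds). Time passes only in rows, so rows that repeat a pose let the fingers close. It gives the time, the measured TCP pose, the force, the opening and the grip force at its end, in the units of the state.
- robot.sense(): the state, without advancing time (a new reading comes with each control period).
- robot.get_image(name): name is "scene" or "top"; returns (picture, depth): 400x640x3 uint8, blue, green, red; 400x640 float32, mm along the optical axis (not along the pixel's ray), 0 where there is no reading.
- robot.calibration(name): a dict with "K" (3x3 intrinsics, pixels), "rvec" (rotation vector, rad) and "tvec" (3), from world to camera coordinates, as OpenCV has them. Camera axes: x right, y down, z forward; pixel columns grow to the right and rows downward; lengths in mm; the calibration is good to about 2 mm. A picture is of the moment at which its call begins. calibration takes no time and is no camera call.
- robot.finish_job(): hands the job in; it is judged then, once.
The state is a dict: "time_s": time; "q": joint angles; "dq": joint speeds; "joint_efforts": joint torques, N m; "ee_pos": TCP position; "tool_rot": TCP orientation; "wrist_force": force on the tool from outside, world axes, zero at the start; "ft_torque": the same for the moment, N m; "finger_gap": opening from 0.0 (shut) to 1.0 (fully open); "finger_force": force on a finger pad.
Only numpy, scipy, OpenCV 4.12 (cv2) and the standard library are available. Lean on these libraries where they do the work, as an engineer would, in place of code of your own. Each camera call takes 0.05 s, during which the arm holds its last target. There are 200 camera calls.

## Working session

There is one attempt and no reset: what is moved stays moved. The work goes in short steps, Python scripts to look and compute and a tool call to move; the robot and the scene stay as the last step left them, time stands still between calls to the robot, and variables do not carry over. Pictures are saved under pics/ and viewed, at most 14 in all, crops included, and the job is handed in when it is done.

Besides the shell and the picture viewer there is one more tool, called as name(argument=value, ...), one argument or row to a line, values as JSON. drive_tool: Moves the arm, as the interface text tells. Its arguments: {"type":"object","properties":{"moves":{"type":"array","items":{"type":"object","properties":{"tx":{"type":"number"},"ty":{"type":"number"},"tz":{"type":"number"},"turn":{"type":"number"},"grip":{"type":"number"}}}},"force":{"type":"number"}},"required":["moves"]}

```bash
ls; mkdir -p pics
cat > h.py <<'E'
import numpy as np, cv2
from cell import robot
def cam(n):
    c=robot.calibration(n);K=np.array(c['K'],float);R=cv2.Rodrigues(np.array(c['rvec'],float))[0];t=np.array(c['tvec'],float).ravel();return K,R,t
def ray(n,u,v,z):
    K,R,t=cam(n);d=R.T@np.linalg.inv(K)@[u,v,1];o=-R.T@t;return o+d*(z-o[2])/d[2]
def cloud(n,D):
    K,R,t=cam(n);v,u=np.mgrid[:400,:640];P=np.stack([(u-K[0,2])/K[0,0]*D,(v-K[1,2])/K[1,1]*D,D],-1)
    return (P-t)@R
def proj(n,p):
    K,R,t=cam(n);q=K@(R@np.array(p,float)+t);return q[:2]/q[2]
E
python3 - <<'E'
from h import *
for n in('top','scene'):
    I,D=robot.get_image(n);cv2.imwrite(f'pics/{n}0.png',I);np.savez(f'pics/{n}0.npz',I=I,D=D)
    K,R,t=cam(n);print(n,K.round(1).tolist(),(-R.T@t).round(),R[2].round(2))
s=robot.sense();print(s['ee_pos'],s['tool_rot'],s['finger_gap'],s['wrist_force'])
E
```

```text
pics
top [[376.6, 0.0, 312.4], [0.0, 376.6, 205.5], [0.0, 0.0, 1.0]] [ 348.  -13. 1134.] [ 0.16  0.03 -0.99]
scene [[392.2, 0.0, 320.8], [0.0, 392.2, 198.3], [0.0, 0.0, 1.0]] [1168.   40.  712.] [-0.7  -0.05 -0.71]
[202.22238679 511.17825128 207.53342816] [ 1.87283588e-01  9.82305702e-01 -5.67952658e-04 -2.08060282e-04] 1.0001244669563742 [ 0.22579067 -0.03324024 -0.4605772 ]
```

View pics/top0.png

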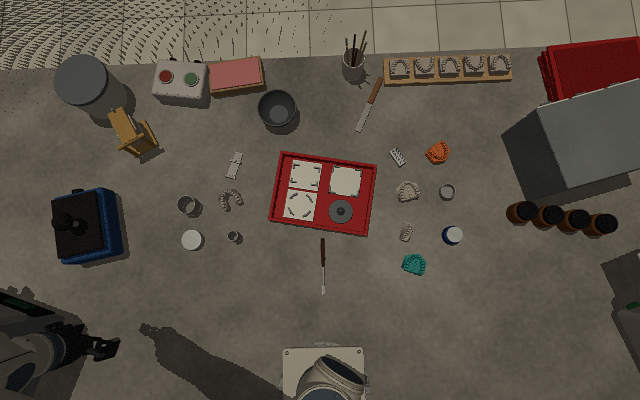

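View pics/scene0.png

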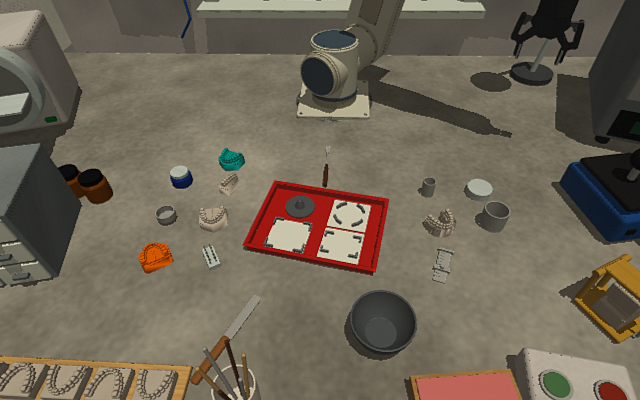

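Top view: the red tray is at (322,193), with the square insert at (345,181), the oblong at (305,175), the round at (300,206) and the former at (340,211).
- **Upper cast:** candidates are plaster (407,190), orange (438,152), turquoise (414,264) and the horseshoe (231,199). I choose (407,190).
- **Quadrant:** candidates are (407,231), the strip at (397,156) and the strip at (234,165). I choose (407,231).
- **Ring:** candidates are (189,205), the small one (234,236) and the lid (191,240). I choose (189,205).
- **Cup:** candidates are (447,191) and the blue jar (452,235). I choose (447,191).

Next is a close crop to check these.

Run:
```python
from h import *
a=np.load('pics/top0.npz');b=np.load('pics/scene0.npz')
f=lambda I,x0,x1,y0,y1:cv2.resize(I[y0:y1,x0:x1],(400,300),interpolation=cv2.INTER_CUBIC)
A=a['I'];B=b['I']
o=np.vstack([np.hstack([f(A,375,475,205-65,205+10+0),f(A,375,475,200,275)]),np.hstack([f(B,135,255,140,230),f(B,410,530,170,260)])])
cv2.imwrite('pics/crop1.png',o)
P=cloud('top',a['D']);Q=cloud('scene',b['D'])
for n,W,pts in(('top',P,[(407,190),(407,231),(447,191),(189,205),(189,196),(340,211),(234,165),(397,156),(320,300)]),('scene',Q,[(212,213),(228,183),(166,215),(299,203)])):
    for u,v in pts: print(n,u,v,W[v,u].round())
# heights per-object from scene/top depth: points above 3 mm in regions
```

```text
top 407 190 [ 560. -263.   26.]
top 407 231 [ 437. -253.   33.]
top 447 191 [ 556. -385.   10.]
top 189 205 [540. 401.  -0.]
top 189 196 [559. 383.  51.]
top 340 211 [502. -62.  30.]
top 234 165 [663. 262.  -2.]
top 397 156 [ 663. -239.   32.]
top 320 300 [245.   6.  -0.]
scene 212 213 [ 559. -267.   33.]
scene 228 183 [ 444. -256.   24.]
scene 166 215 [ 551. -387.   13.]
scene 299 203 [513. -65.  28.]
```

View pics/crop1.png

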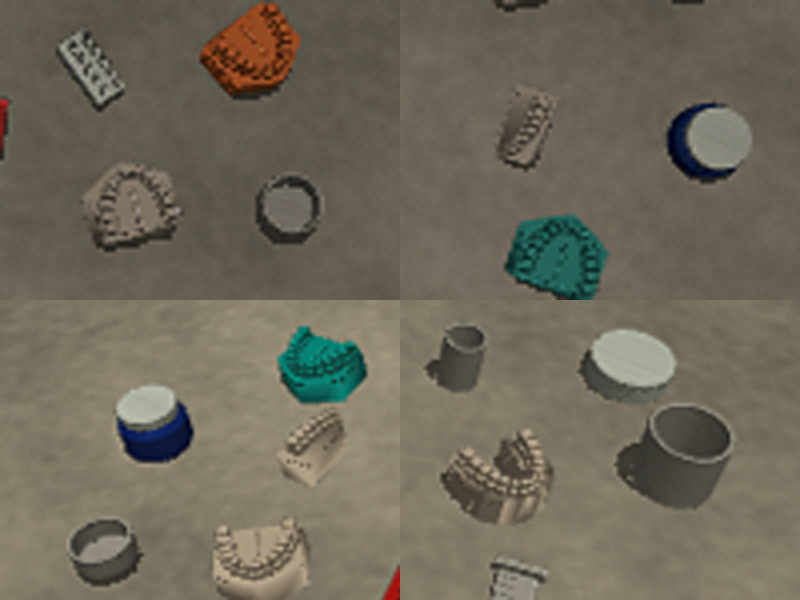

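The crop confirms the choices: the filled-palate plaster cast, the one-row quadrant block, the open cup with a raised floor, and the tall wide ring. Next I measure their poses.

```bash
cat > m.py <<'E'
from h import *
def pts(tag='0'):
    return {n:cloud(n,np.load(f'pics/{n}{tag}.npz')['D']) for n in('top','scene')}
def sel(P,c,r,z0,z1,D=None):
    m=(np.hypot(P[...,0]-c[0],P[...,1]-c[1])<r)&(P[...,2]>z0)&(P[...,2]<z1);return P[m]
def rect(p):
    (c,s,a)=cv2.minAreaRect(p[:,:2].astype(np.float32));return np.round(c,1),np.round(s,1),round(a,1)
E
python3 - <<'E'
from m import *
C=pts()
for n in C:
    P=C[n]
    print(n,'counter',[np.median(sel(P,c,15,-20,20)[:,2]).round(1) for c in((480,-300),(600,-320),(450,330))])
    for k,c,r,z0,z1 in(('up',(560,-265),50,6,45),('quad',(440,-254),40,6,45),('cup',(555,-387),38,6,35),('ring',(540,393),45,30,58)):
        p=sel(P,c,r,z0,z1);print(k,len(p),rect(p),'top z',np.percentile(p[:,2],[50,90,98]).round(1))
        if k=='cup': q=p[p[:,2]>20];print('  rim',rect(q),cv2.minEnclosingCircle(q[:,:2].astype(np.float32)))
        if k=='ring': q=p[p[:,2]>45];print('  rim',rect(q),cv2.minEnclosingCircle(q[:,:2].astype(np.float32)))
# tray
for n in C:
    I=np.load(f'pics/{n}0.npz')['I'];P=C[n]
    hsv=cv2.cvtColor(I,cv2.COLOR_BGR2HSV)
    m=((hsv[...,0]<8)|(hsv[...,0]>172))&(hsv[...,1]>150)&(hsv[...,2]>70)
    m&=(np.hypot(P[...,0]-540,P[...,1]+8)<200)
    q=P[m&(P[...,2]>15)];print(n,'tray rim',rect(q),np.median(q[:,2]))
    w=(hsv[...,1]<60)&(hsv[...,2]>150)&(np.hypot(P[...,0]-540,P[...,1]+8)<140)
    k,l,st,ce=cv2.connectedComponentsWithStats(w.astype(np.uint8))
    for i in range(1,k):
        if st[i,4]>200: q=P[l==i];print(' white',ce[i].round(),rect(q),np.median(q[:,2]).round(1),len(q))
    q=sel(P,(500,-62),20,18,35);print(' cone tip',q[np.argsort(-q[:,2])[:4]].round(1).tolist())
E
```

```text
top counter [np.float64(-0.9), np.float64(-0.6), np.float64(0.6)]
up 361 (array([ 562.8, -264.6]), array([56.7, 63.6]), 12.1) top z [27.3 35.3 37.3]
quad 194 (array([ 438. , -253.9]), array([28.5, 54. ]), 67.2) top z [24.3 35.5 38.9]
cup 204 (array([ 557.1, -382.9]), array([44.9, 51. ]), 75.2) top z [12.2 27.4 30.5]
  rim (array([ 554.6, -382.2]), array([43.5, 44.2]), 24.2) ((554.4404296875, -382.18743896484375), 23.37493896484375)
ring 140 (array([535. , 393.2]), array([55.8, 53.6]), 62.8) top z [46.1 51.5 54.2]
  rim (array([535.2, 393.7]), array([54.2, 54.2]), 65.9) ((535.0463256835938, 393.2605895996094), 28.044124603271484)
scene counter [np.float64(1.8), np.float64(1.5), np.float64(1.2)]
up 579 (array([ 565.3, -267.1]), array([56.4, 62.6]), 11.5) top z [28.5 37.  38.8]
quad 269 (array([ 439.6, -256.9]), array([31.4, 55.3]), 67.7) top z [24.8 36.5 39.2]
cup 317 (array([ 555.9, -384.7]), array([45.6, 46.5]), 68.8) top z [19.6 29.2 30.9]
  rim (array([ 555.9, -384.8]), array([45.6, 46.4]), 67.7) ((555.1934204101562, -385.5743713378906), 24.225339889526367)
ring 394 (array([538. , 
[... 312 characters left out ...]
9, 85.4]), 79.2) 7.6 671
 white [345. 181.] (array([598.1, -81.2]), array([88.9, 86.1]), 79.0) 7.5 707
 white [300. 205.] (array([529.3,  58.6]), array([90.5, 85.5]), 78.9) 7.7 706
 cone tip [[502.5, -61.5, 30.0], [508.5, -61.8, 29.8], [499.4, -64.4, 29.7], [505.5, -64.6, 29.0]]
scene tray rim (array([563.7, -14. ]), array([298.4, 221.3]), 79.0) 23.597897101123422
 white [349. 216.] (array([530.4,  56. ]), array([90.4, 88.6]), 78.4) 9.3 819
 white [288. 235.] (array([596.9, -83. ]), array([90.2, 86.6]), 80.2) 9.3 974
 white [340. 245.] (array([621.6,  38.6]), array([90.9, 86.1]), 79.6) 9.2 1002
 cone tip [[506.5, -65.2, 32.0], [508.9, -69.9, 30.8], [511.6, -69.7, 30.1], [504.2, -63.1, 29.7]]
```

```bash
cat > go.py <<'E'
import sys
from h import *
from scipy.spatial.transform import Rotation as Ro
def go(x,y,z,yaw):
    s=robot.sense();p=np.array(s['ee_pos']);R=Ro.from_quat(s['tool_rot']).as_matrix()
    d=R.T@(np.array([x,y,z])-p)/10;cur=np.degrees(np.arctan2(R[1,1],R[0,1]))
    t=-((yaw-cur+90)%180-90)
    print('t',round(s['time_s'],2),'pos',p.round(1),'yawY',cur.round(1),'tilt',R[2,2].round(4),'| tx ty tz cm',d.round(2),'turn',round(t,1),'gap',round(s['finger_gap'],3),'F',np.round(s['wrist_force'],1),'q6',round(s['q'][5],2))
go(*map(float,sys.argv[1:5]))
E
python3 go.py 559 -267 120 102
```

```text
t 0.1 pos [202.2 511.2 207.5] yawY 68.4 tilt -1.0 | tx ty tz cm [-61.81 -59.22   8.81] turn -33.6 gap 1.0 F [ 0.2 -0.  -0.5] q6 1.42
```

drive_tool(
  moves=[
    {"tx": -20,"ty": -20,"turn": -30},
    {"tx": -20,"ty": -20,"turn": -30},
    {"tx": -20,"ty": -20,"turn": -30},
    {"tx": -40,"ty": -40,"turn": -30},
    {"tx": -40,"ty": -40,"turn": -30},
    {"tx": -60,"ty": -58,"turn": -33},
    {"tx": -61.8,"ty": -59.2,"turn": -33.6},
    {"tx": -61.8,"ty": -59.2,"turn": -33.6},
  ],
)

```text
validation failed for argument at $.mo...
```

```bash
python3 go.py 559 -267 120 102
```

```text
t 0.1 pos [202.2 511.2 207.5] yawY 68.4 tilt -1.0 | tx ty tz cm [-61.81 -59.22   8.81] turn -33.6 gap 1.0 F [ 0.2 -0.  -0.5] q6 1.42
```

drive_tool(
  moves=[
    {"tx": -20,"ty": -20,"tz": 0,"turn": -30,"grip": 1},
    {"tx": -20,"ty": -20,"tz": 0,"turn": -30,"grip": 1},
    {"tx": -20,"ty": -20,"tz": 0,"turn": -30,"grip": 1},
    {"tx": -40,"ty": -40,"tz": 0,"turn": -30,"grip": 1},
    {"tx": -40,"ty": -40,"tz": 0,"turn": -30,"grip": 1},
    {"tx": -60,"ty": -58,"tz": 0,"turn": -33,"grip": 1},
    {"tx": -61.8,"ty": -59.2,"tz": 0,"turn": -33.6,"grip": 1},
    {"tx": -61.8,"ty": -59.2,"tz": 0,"turn": -33.6,"grip": 1},
  ],
)

```text
time_s: 0.77
ee_pos: [332.9, 217.4, 208.1]
tool_rot: [-0.105, 0.994, -0.0, 0.0]
wrist_force: [0.9, 0.6, -0.9]
finger_gap: 1.001
finger_force: 0.0
```

```bash
python3 go.py 559 -267 120 102
```

```text
t 0.77 pos [332.9 217.4 208.1] yawY 102.1 tilt -1.0 | tx ty tz cm [-11.95 -52.1    8.82] turn 0.1 gap 1.001 F [ 0.9  0.6 -0.9] q6 0.16
```

drive_tool(
  moves=[
    {"tx": -12,"ty": -52,"tz": 0,"turn": 0,"grip": 1},
    {"tx": -12,"ty": -52,"tz": 0,"turn": 0,"grip": 1},
    {"tx": -12,"ty": -52,"tz": 0,"turn": 0,"grip": 1},
    {"tx": -12,"ty": -52,"tz": 0,"turn": 0,"grip": 1},
    {"tx": -12,"ty": -52,"tz": 0,"turn": 0,"grip": 1},
    {"tx": -12,"ty": -52,"tz": 2,"turn": 0,"grip": 1},
    {"tx": -12,"ty": -52,"tz": 4,"turn": 0,"grip": 1},
    {"tx": -12,"ty": -52,"tz": 6,"turn": 0,"grip": 1},
  ],
)

```text
time_s: 1.43
ee_pos: [473.8, -84.0, 191.7]
tool_rot: [-0.104, 0.995, -0.0, 0.001]
wrist_force: [1.3, 1.0, -0.4]
finger_gap: 1.005
finger_force: 0.0
```

drive_tool(
  moves=[
    {"tx": 0,"ty": 0,"tz": 0,"turn": 0,"grip": 1},
    {"tx": 0,"ty": 0,"tz": 0,"turn": 0,"grip": 1},
    {"tx": 0,"ty": 0,"tz": 0,"turn": 0,"grip": 1},
  ],
)

```text
time_s: 1.68
ee_pos: [472.7, -81.6, 191.0]
tool_rot: [-0.104, 0.995, 0.0, -0.001]
wrist_force: [-0.9, -0.3, 0.0]
finger_gap: 1.0
finger_force: 0.0
```

```bash
python3 go.py 559 -267 14 102
```

```text
t 1.68 pos [472.7 -81.6 191. ] yawY 102.0 tilt -1.0 | tx ty tz cm [ -4.62 -19.94  17.67] turn -0.0 gap 1.0 F [-0.9 -0.3  0. ] q6 -0.55
```

drive_tool(
  moves=[
    {"tx": -4.6,"ty": -19.9,"tz": 9,"turn": 0,"grip": 1},
    {"tx": -4.6,"ty": -19.9,"tz": 9,"turn": 0,"grip": 1},
    {"tx": -4.6,"ty": -19.9,"tz": 9,"turn": 0,"grip": 1},
    {"tx": -4.6,"ty": -19.9,"tz": 9,"turn": 0,"grip": 1},
    {"tx": -4.6,"ty": -19.9,"tz": 9,"turn": 0,"grip": 1},
    {"tx": -4.6,"ty": -19.9,"tz": 9,"turn": 0,"grip": 1},
    {"tx": -4.6,"ty": -19.9,"tz": 9,"turn": 0,"grip": 1},
    {"tx": -4.6,"ty": -19.9,"tz": 9,"turn": 0,"grip": 1},
  ],
)

```text
time_s: 2.35
ee_pos: [559.4, -265.5, 101.2]
tool_rot: [-0.105, 0.994, 0.001, -0.0]
wrist_force: [0.2, 0.3, 0.5]
finger_gap: 1.0
finger_force: 0.0
```

```bash
python3 go.py 559 -267 14 102
python3 - <<'E'
from h import *
I,D=robot.get_image('scene');cv2.imwrite('pics/s1.png',cv2.resize(I[120:270,120:320],(800,600)))
E
```

```text
t 2.35 pos [ 559.4 -265.5  101.2] yawY 102.0 tilt -1.0 | tx ty tz cm [ 0.06 -0.15  8.72] turn 0.0 gap 1.0 F [0.2 0.3 0.5] q6 -0.79
```

View pics/s1.png

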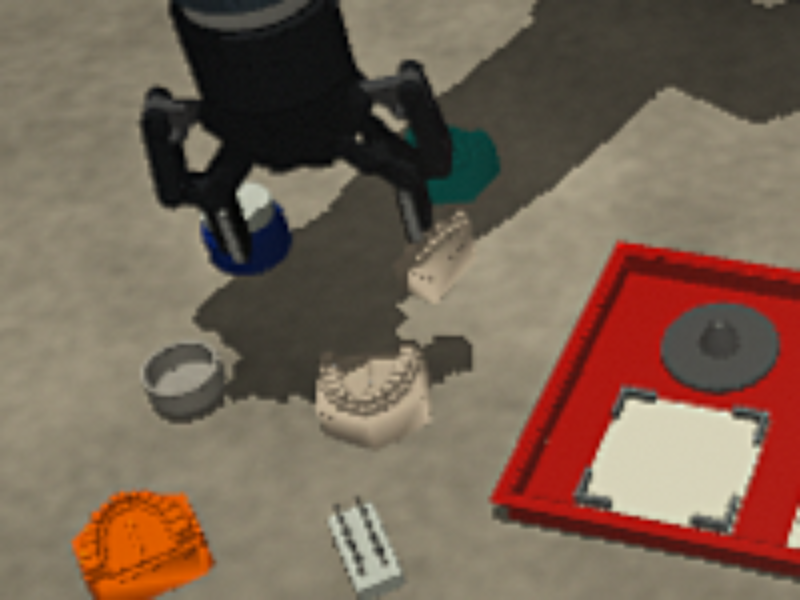

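The crop shows the open fingers straddling the upper cast, which is at (372,395). I descend.

drive_tool(
  moves=[
    {"tx": 0,"ty": -0.15,"tz": 2.5,"turn": 0,"grip": 1},
    {"tx": 0,"ty": -0.15,"tz": 5,"turn": 0,"grip": 1},
    {"tx": 0,"ty": -0.15,"tz": 6.5,"turn": 0,"grip": 1},
    {"tx": 0,"ty": -0.15,"tz": 7.5,"turn": 0,"grip": 1},
    {"tx": 0,"ty": -0.15,"tz": 8.2,"turn": 0,"grip": 1},
    {"tx": 0,"ty": -0.15,"tz": 8.7,"turn": 0,"grip": 1},
    {"tx": 0,"ty": -0.15,"tz": 8.7,"turn": 0,"grip": 1},
    {"tx": 0,"ty": -0.15,"tz": 8.7,"turn": 0,"grip": 1},
  ],
)

```text
time_s: 3.07
ee_pos: [560.3, -268.1, 15.3]
tool_rot: [-0.105, 0.994, -0.0, 0.0]
wrist_force: [0.4, -0.5, -0.1]
finger_gap: 1.001
finger_force: 0.0
```

drive_tool(
  moves=[
    {"tx": 0,"ty": 0,"tz": 0,"turn": 0,"grip": 0.8},
    {"tx": 0,"ty": 0,"tz": 0,"turn": 0,"grip": 0.75},
    {"tx": 0,"ty": 0,"tz": 0,"turn": 0,"grip": 0.6},
    {"tx": 0,"ty": 0,"tz": 0,"turn": 0,"grip": 0.6},
    {"tx": 0,"ty": 0,"tz": 0,"turn": 0,"grip": 0.6},
    {"tx": 0,"ty": 0,"tz": 0,"turn": 0,"grip": 0.6},
    {"tx": 0,"ty": 0,"tz": 0,"turn": 0,"grip": 0.6},
    {"tx": 0,"ty": 0,"tz": 0,"turn": 0,"grip": 0.6},
  ],
  force=30,
)

```text
time_s: 3.73
ee_pos: [559.9, -268.2, 14.4]
tool_rot: [-0.105, 0.995, 0.0, -0.0]
wrist_force: [-0.9, -0.2, -0.6]
finger_gap: 0.604
finger_force: 0.0
```

drive_tool(
  moves=[
    {"tx": 0,"ty": 0,"tz": 0,"turn": 0,"grip": 0.3},
    {"tx": 0,"ty": 0,"tz": 0,"turn": 0,"grip": 0.3},
    {"tx": 0,"ty": 0,"tz": 0,"turn": 0,"grip": 0.3},
    {"tx": 0,"ty": 0,"tz": 0,"turn": 0,"grip": 0.3},
  ],
)

```text
time_s: 4.07
ee_pos: [559.9, -268.2, 14.4]
tool_rot: [-0.105, 0.995, 0.0, -0.0]
wrist_force: [0.4, 0.3, -0.6]
finger_gap: 0.303
finger_force: 0.0
```

```bash
python3 go.py 559 -267 14 102
python3 - <<'E'
from h import *
I,D=robot.get_image('scene');cv2.imwrite('pics/s2.png',cv2.resize(I[140:260,130:290],(800,600)))
E
```

```text
t 4.07 pos [ 559.9 -268.2   14.4] yawY 102.0 tilt -1.0 | tx ty tz cm [0.07 0.13 0.04] turn 0.0 gap 0.303 F [ 0.4  0.3 -0.6] q6 -0.79
```

View pics/s2.png

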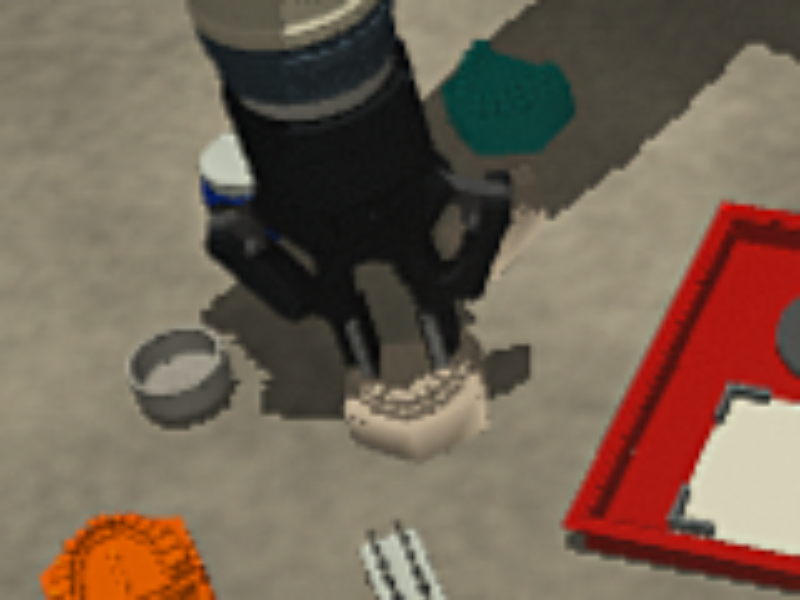

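The fingers closed to 0.3 without force, with their tips at (370,370) and (440,365), behind the front teeth. I measure where the fingers really are.

Run:
```python
from m import *
s=robot.sense();print(s['q'])
for n in('scene','top'):
    I,D=robot.get_image(n);np.savez(f'pics/{n}1.npz',I=I,D=D);P=cloud(n,D)
    g=I.max(2)
    p=sel(P,(560,-266),50,6,45)
    print(n,'cast-ish',rect(p))
    for z in range(0,120,10):
        m=(np.hypot(P[...,0]-545,P[...,1]+266)<75)&(P[...,2]>z)&(P[...,2]<z+10)&(g<110)
        q=P[m]
        if len(q)>4: print(z,len(q),'x',np.percentile(q[:,0],[2,50,98]).round(),'y',np.percentile(q[:,1],[2,50,98]).round())
    print('tcp proj',proj(n,s['ee_pos']))
```

```text
[-5.81736821e-01  4.89681656e-01 -1.35779523e-01  9.45386449e-01
 -2.49806367e-05 -7.91332363e-01]
scene cast-ish (array([ 565.6, -266.8]), array([54.4, 62.4]), 13.1)
0 342 x [484. 532. 588.] y [-339. -304. -226.]
10 8 x [535. 545. 589.] y [-292. -242. -240.]
20 81 x [539. 558. 586.] y [-300. -270. -240.]
30 94 x [537. 558. 583.] y [-294. -270. -242.]
40 28 x [555. 568. 575.] y [-289. -280. -245.]
50 51 x [550. 567. 575.] y [-292. -253. -241.]
60 49 x [553. 567. 574.] y [-291. -253. -241.]
70 47 x [554. 567. 574.] y [-292. -280. -239.]
80 75 x [556. 569. 581.] y [-306. -281. -227.]
90 158 x [546. 566. 581.] y [-312. -279. -220.]
100 104 x [544. 570. 583.] y [-316. -278. -216.]
110 139 x [554. 572. 583.] y [-319. -272. -211.]
tcp proj [212.93909824 218.72836173]
top cast-ish (array([0., 0.]), array([0., 0.]), 0.0)
0 90 x [527. 585. 615.] y [-260. -217. -193.]
tcp proj [407.94125077 190.63307927]
```

drive_tool(
  moves=[
    {"tx": 0,"ty": 0,"tz": -1,"turn": 0,"grip": 0.3},
    {"tx": 0,"ty": 0,"tz": -4,"turn": 0,"grip": 0.3},
    {"tx": 0,"ty": 0,"tz": -7,"turn": 0,"grip": 0.3},
    {"tx": 0,"ty": 0,"tz": -8,"turn": 0,"grip": 0.6},
    {"tx": 0,"ty": 0,"tz": -8,"turn": 0,"grip": 0.6},
    {"tx": 0,"ty": 0,"tz": -8,"turn": 0,"grip": 0.6},
    {"tx": 0,"ty": 0,"tz": -8,"turn": 0,"grip": 0.6},
  ],
)

```text
time_s: 4.8
ee_pos: [559.4, -267.9, 93.6]
tool_rot: [-0.105, 0.995, 0.0, -0.0]
wrist_force: [-0.5, -0.6, -0.2]
finger_gap: 0.596
finger_force: 0.0
```

Run:
```python
from m import *
s=robot.sense();print(s['ee_pos'],s['finger_gap'])
n='scene';I,D=robot.get_image(n);P=cloud(n,D);g=I.max(2)
for z in range(0,180,8):
        m=(np.hypot(P[...,0]-560,P[...,1]+268)<85)&(P[...,2]>z)&(P[...,2]<z+8)&(g<110)
        q=P[m]
        if len(q)>4: print(z,len(q),'x',np.percentile(q[:,0],[5,50,95]).round(),'y',np.percentile(q[:,1],[5,50,95]).round())
cv2.imwrite('pics/s3.png',cv2.resize(I[120:240,130:290],(800,600)))
```

```text
[ 559.4369564  -267.87426129   93.64444124] 0.5962515547549517
0 406 x [485. 514. 571.] y [-345. -308. -240.]
8 8 x [536. 583. 589.] y [-293. -277. -241.]
24 70 x [539. 548. 583.] y [-295. -274. -243.]
32 48 x [538. 553. 582.] y [-295. -266. -245.]
120 15 x [557. 564. 576.] y [-295. -292. -235.]
128 42 x [558. 565. 576.] y [-302. -291. -230.]
136 47 x [555. 565. 577.] y [-301. -290. -228.]
144 49 x [555. 564. 577.] y [-301. -290. -229.]
152 50 x [556. 564. 576.] y [-300. -291. -229.]
160 44 x [558. 572. 580.] y [-311. -293. -225.]
168 135 x [546. 565. 582.] y [-316. -242. -214.]
176 114 x [544. 564. 583.] y [-320. -290. -212.]
```

View pics/s3.png

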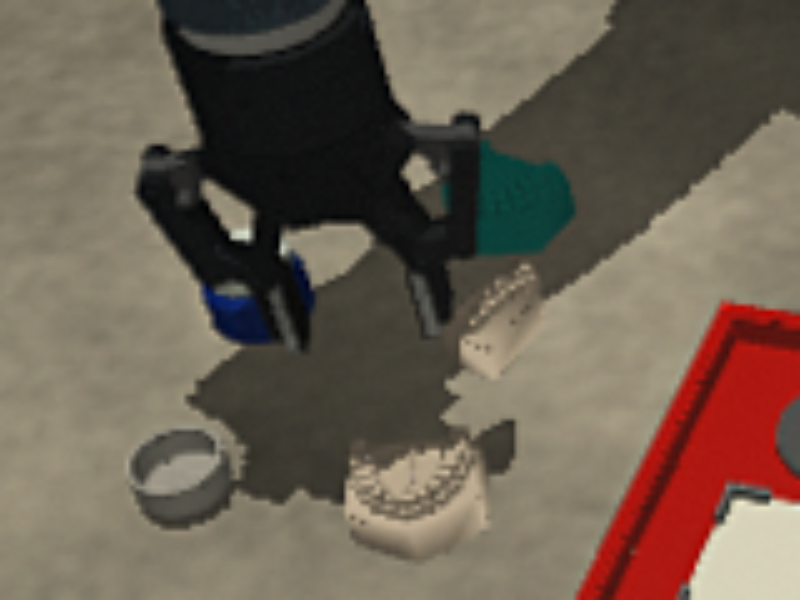

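The picture shows the tips at about (290,340) and (430,330), well above the cast. The fingers are about 33 mm higher than the reported TCP implies. I check that offset in the tool frame.

```bash
cat > tip.py <<'E'
from m import *
from scipy.spatial.transform import Rotation as Ro
s=robot.sense();R=Ro.from_quat(s['tool_rot']).as_matrix();p=np.array(s['ee_pos'])
n='scene';I,D=robot.get_image(n);P=cloud(n,D);L=(P-p)@R
m=(np.abs(L[...,0])<35)&(np.abs(L[...,1])<60)&(L[...,2]<20)&(L[...,2]>-66)&(P[...,2]>50)&(I.max(2)<140)
q=L[m]
for sg in(-1,1):
    f=q[q[:,1]*sg>0];print(sg,len(f),'lowest(z+)',np.sort(f[:,2])[-5:].round(1))
    for a,b in((-40,-30),(-50,-40),(-60,-50),):
        k=f[(f[:,2]>a)&(f[:,2]<b)]
        if len(k): print(a,b,'x',np.percentile(k[:,0],[3,50,97]).round(1),'y',np.percentile(k[:,1],[3,50,97]).round(1))
E
python3 tip.py
```

```text
-1 114 lowest(z+) [-30.5 -30.4 -28.9 -28.4 -28.2]
-40 -30 x [-11.3  -8.3   9.2] y [-35.  -26.  -24.5]
-50 -40 x [-11.1  -8.2  10. ] y [-37.3 -28.5 -24.6]
-60 -50 x [-11.7  -7.6   7.4] y [-37.8 -29.1 -24.6]
1 89 lowest(z+) [-33.9 -33.2 -31.3 -29.5 -28.7]
-40 -30 x [-12.3  -9.9  -5.3] y [26.7 32.1 37.5]
-50 -40 x [-12.5  -7.5   0.7] y [28.1 35.1 39.9]
-60 -50 x [-11.4  -8.1   3.5] y [27.1 33.1 39.6]
```

The fingers are centred in x and y and the opening matches, but the tips are about 28 mm behind the TCP at gap 0.6. I apply this z correction and go down slowly, watching the force.

drive_tool(
  moves=[
    {"tx": 0,"ty": 0,"tz": 0,"turn": 0,"grip": 1},
    {"tx": 0,"ty": 0,"tz": 0,"turn": 0,"grip": 1},
    {"tx": 0,"ty": 0,"tz": 2,"turn": 0,"grip": 1},
    {"tx": 0,"ty": 0,"tz": 4,"turn": 0,"grip": 1},
    {"tx": 0,"ty": 0,"tz": 6,"turn": 0,"grip": 1},
    {"tx": 0,"ty": 0,"tz": 7.5,"turn": 0,"grip": 1},
    {"tx": 0,"ty": 0,"tz": 8,"turn": 0,"grip": 1},
    {"tx": 0,"ty": 0,"tz": 8,"turn": 0,"grip": 1},
  ],
)

```text
time_s: 5.57
ee_pos: [559.1, -267.7, 12.9]
tool_rot: [-0.105, 0.995, 0.001, -0.001]
wrist_force: [0.1, -0.1, -0.5]
finger_gap: 1.001
finger_force: 0.0
```

drive_tool(
  moves=[
    {"tx": 0,"ty": 0,"tz": 0.5,"turn": 0,"grip": 1},
    {"tx": 0,"ty": 0,"tz": 1,"turn": 0,"grip": 1},
    {"tx": 0,"ty": 0,"tz": 1.5,"turn": 0,"grip": 1},
    {"tx": 0,"ty": 0,"tz": 2,"turn": 0,"grip": 1},
    {"tx": 0,"ty": 0,"tz": 2.5,"turn": 0,"grip": 1},
    {"tx": 0,"ty": 0,"tz": 2.5,"turn": 0,"grip": 1},
  ],
)

```text
time_s: 6.07
ee_pos: [559.5, -267.9, -11.6]
tool_rot: [-0.105, 0.995, 0.0, -0.001]
wrist_force: [-0.9, -0.4, -0.7]
finger_gap: 0.996
finger_force: 0.0
```

drive_tool(
  moves=[
    {"tx": 0,"ty": 0,"tz": 0.3,"turn": 0,"grip": 1},
    {"tx": 0,"ty": 0,"tz": 0.6,"turn": 0,"grip": 1},
    {"tx": 0,"ty": 0,"tz": 1,"turn": 0,"grip": 1},
    {"tx": 0,"ty": 0,"tz": 1,"turn": 0,"grip": 1},
    {"tx": 0,"ty": 0,"tz": 1,"turn": 0,"grip": 0.8},
    {"tx": 0,"ty": 0,"tz": 1,"turn": 0,"grip": 0.76},
    {"tx": 0,"ty": 0,"tz": 1,"turn": 0,"grip": 0.65},
    {"tx": 0,"ty": 0,"tz": 1,"turn": 0,"grip": 0.65},
  ],
)

```text
time_s: 6.73
ee_pos: [560.1, -268.3, -20.2]
tool_rot: [-0.105, 0.995, -0.0, 0.0]
wrist_force: [0.3, 0.6, 2.8]
finger_gap: 0.72
finger_force: 33.6
```

drive_tool(
  moves=[
    {"tx": 0,"ty": 0,"tz": 0,"turn": 0,"grip": 0.5},
    {"tx": 0,"ty": 0,"tz": 0,"turn": 0,"grip": 0.5},
    {"tx": 0,"ty": 0,"tz": 0,"turn": 0,"grip": 0.5},
    {"tx": 0,"ty": 0,"tz": 0,"turn": 0,"grip": 0.5},
  ],
  force=40,
)

```text
time_s: 7.07
ee_pos: [560.1, -268.3, -20.2]
tool_rot: [-0.105, 0.995, -0.0, 0.0]
wrist_force: [-1.0, 0.8, 5.1]
finger_gap: 0.716
finger_force: 43.1
```

Gripped at 0.716 (about 61 mm, matching the 62 mm cast). I lift and check.

drive_tool(
  moves=[
    {"tx": 0,"ty": 0,"tz": -0.5,"turn": 0,"grip": 0.5},
    {"tx": 0,"ty": 0,"tz": -1.5,"turn": 0,"grip": 0.5},
    {"tx": 0,"ty": 0,"tz": -3,"turn": 0,"grip": 0.5},
    {"tx": 0,"ty": 0,"tz": -5,"turn": 0,"grip": 0.5},
    {"tx": 0,"ty": 0,"tz": -7,"turn": 0,"grip": 0.5},
    {"tx": 0,"ty": 0,"tz": -8,"turn": 0,"grip": 0.5},
    {"tx": 0,"ty": 0,"tz": -8,"turn": 0,"grip": 0.5},
  ],
)

```text
time_s: 7.65
ee_pos: [561.1, -268.9, 62.2]
tool_rot: [-0.105, 0.995, -0.001, 0.002]
wrist_force: [0.3, -0.1, -1.0]
finger_gap: 0.719
finger_force: 44.4
```

```bash
python3 go.py 593 -81.2 60 79
```

```text
t 7.65 pos [ 561.1 -268.9   62.2] yawY 102.0 tilt -1.0 | tx ty tz cm [-7.03 17.7   0.19] turn 23.0 gap 0.719 F [ 0.3 -0.1 -1. ] q6 -0.79
```

drive_tool(
  moves=[
    {"tx": -1,"ty": 2.5,"tz": 0,"turn": 3,"grip": 0.5},
    {"tx": -2.2,"ty": 5.5,"tz": 0,"turn": 7,"grip": 0.5},
    {"tx": -3.4,"ty": 8.5,"tz": 0,"turn": 11,"grip": 0.5},
    {"tx": -4.6,"ty": 11.5,"tz": 0,"turn": 15,"grip": 0.5},
    {"tx": -5.8,"ty": 14.5,"tz": 0,"turn": 19,"grip": 0.5},
    {"tx": -6.7,"ty": 16.8,"tz": 0,"turn": 22,"grip": 0.5},
    {"tx": -7,"ty": 17.7,"tz": 0,"turn": 23,"grip": 0.5},
    {"tx": -7,"ty": 17.7,"tz": 0,"turn": 23,"grip": 0.5},
  ],
)

```text
time_s: 8.32
ee_pos: [591.1, -77.8, 58.4]
tool_rot: [0.095, 0.996, 0.0, -0.001]
wrist_force: [0.1, 0.3, -1.7]
finger_gap: 0.714
finger_force: 44.3
```

drive_tool(
  moves=[
    {"tx": 0,"ty": 0,"tz": 0,"turn": 0,"grip": 0.5},
    {"tx": 0,"ty": 0,"tz": 0,"turn": 0,"grip": 0.5},
  ],
)

```text
time_s: 8.48
ee_pos: [591.3, -81.0, 58.8]
tool_rot: [0.096, 0.995, -0.0, -0.0]
wrist_force: [-0.4, 0.6, -1.7]
finger_gap: 0.714
finger_force: 44.3
```

```bash
python3 go.py 593 -81.2 -12.6 79
python3 - <<'E'
from m import *
n='scene';I,D=robot.get_image(n);np.savez('pics/scene2.npz',I=I,D=D);P=cloud(n,D)
hsv=cv2.cvtColor(I,cv2.COLOR_BGR2HSV)
p=sel(P,(597,-82),60,60,125)
m=(np.hypot(P[...,0]-597,P[...,1]+82)<60)&(P[...,2]>60)&(P[...,2]<135)&(I.min(2)>100)
q=P[m];print(len(q),rect(q),np.percentile(q[:,2],[1,50,99]).round())
E
```

```text
t 8.48 pos [591.3 -81.   58.8] yawY 79.0 tilt -1.0 | tx ty tz cm [-0.18  0.02  7.14] turn 0.0 gap 0.714 F [-0.4  0.6 -1.7] q6 -0.09
184 (array([615.2, -76.6]), array([15.9, 50.9]), 5.7) [ 81. 101. 118.]
```

drive_tool(
  moves=[
    {"tx": -0.2,"ty": 0,"tz": 1.5,"turn": 0,"grip": 0.5},
    {"tx": -0.2,"ty": 0,"tz": 3,"turn": 0,"grip": 0.5},
    {"tx": -0.2,"ty": 0,"tz": 4.5,"turn": 0,"grip": 0.5},
    {"tx": -0.2,"ty": 0,"tz": 5.5,"turn": 0,"grip": 0.5},
    {"tx": -0.2,"ty": 0,"tz": 6,"turn": 0,"grip": 0.5},
    {"tx": -0.2,"ty": 0,"tz": 6.3,"turn": 0,"grip": 0.5},
    {"tx": -0.2,"ty": 0,"tz": 6.5,"turn": 0,"grip": 0.5},
    {"tx": -0.2,"ty": 0,"tz": 6.5,"turn": 0,"grip": 0.5},
  ],
)

```text
time_s: 9.2
ee_pos: [593.7, -81.1, -5.4]
tool_rot: [0.096, 0.995, -0.0, 0.0]
wrist_force: [0.5, 0.8, -1.3]
finger_gap: 0.718
finger_force: 44.3
```

drive_tool(
  moves=[
    {"tx": 0,"ty": 0,"tz": 0.1,"turn": 0,"grip": 0.5},
    {"tx": 0,"ty": 0,"tz": 0.2,"turn": 0,"grip": 0.5},
    {"tx": 0,"ty": 0,"tz": 0.3,"turn": 0,"grip": 0.5},
    {"tx": 0,"ty": 0,"tz": 0.4,"turn": 0,"grip": 0.5},
    {"tx": 0,"ty": 0,"tz": 0.4,"turn": 0,"grip": 0.5},
  ],
)

```text
time_s: 9.62
ee_pos: [593.5, -80.8, -9.6]
tool_rot: [0.096, 0.995, 0.0, -0.0]
wrist_force: [-0.3, 0.5, -1.0]
finger_gap: 0.717
finger_force: 44.3
```

drive_tool(
  moves=[
    {"tx": 0,"ty": 0,"tz": 0.1,"turn": 0,"grip": 0.5},
    {"tx": 0,"ty": 0,"tz": 0.1,"turn": 0,"grip": 0.5},
    {"tx": 0,"ty": 0,"tz": 0.2,"turn": 0,"grip": 0.5},
    {"tx": 0,"ty": 0,"tz": 0.2,"turn": 0,"grip": 0.5},
    {"tx": 0,"ty": 0,"tz": 0.2,"turn": 0,"grip": 0.5},
  ],
)

```text
time_s: 10.03
ee_pos: [593.5, -80.9, -11.6]
tool_rot: [0.096, 0.995, 0.0, -0.0]
wrist_force: [-1.2, -0.1, -1.6]
finger_gap: 0.714
finger_force: 44.3
```

drive_tool(
  moves=[
    {"tx": 0,"ty": 0,"tz": 0.05,"turn": 0,"grip": 0.5},
    {"tx": 0,"ty": 0,"tz": 0.1,"turn": 0,"grip": 0.5},
    {"tx": 0,"ty": 0,"tz": 0.1,"turn": 0,"grip": 0.5},
    {"tx": 0,"ty": 0,"tz": 0.1,"turn": 0,"grip": 0.5},
  ],
)

```text
time_s: 10.37
ee_pos: [593.6, -80.9, -12.2]
tool_rot: [0.096, 0.995, -0.0, 0.0]
wrist_force: [-2.1, 0.8, 4.3]
finger_gap: 0.715
finger_force: 45.0
```

drive_tool(
  moves=[
    {"tx": 0,"ty": 0,"tz": 0.05,"turn": 0,"grip": 0.5},
    {"tx": 0,"ty": 0,"tz": 0.05,"turn": 0,"grip": 0.5},
    {"tx": 0,"ty": 0,"tz": 0.05,"turn": 0,"grip": 0.5},
  ],
)

```text
time_s: 10.62
ee_pos: [593.6, -80.9, -12.2]
tool_rot: [0.096, 0.995, -0.0, 0.0]
wrist_force: [-3.3, 1.0, 9.9]
finger_gap: 0.713
finger_force: 45.7
```

Touchdown. I release gradually and rise.

drive_tool(
  moves=[
    {"tx": 0,"ty": 0,"tz": -0.05,"turn": 0,"grip": 0.74},
    {"tx": 0,"ty": 0,"tz": -0.05,"turn": 0,"grip": 0.78},
    {"tx": 0,"ty": 0,"tz": -0.05,"turn": 0,"grip": 0.86},
    {"tx": 0,"ty": 0,"tz": -0.05,"turn": 0,"grip": 0.86},
    {"tx": 0,"ty": 0,"tz": -1,"turn": 0,"grip": 0.86},
    {"tx": 0,"ty": 0,"tz": -3,"turn": 0,"grip": 0.86},
    {"tx": 0,"ty": 0,"tz": -6,"turn": 0,"grip": 0.86},
    {"tx": 0,"ty": 0,"tz": -9,"turn": 0,"grip": 0.86},
  ],
)

```text
time_s: 11.28
ee_pos: [592.9, -80.7, 77.9]
tool_rot: [0.096, 0.995, 0.0, -0.001]
wrist_force: [0.6, -0.3, 0.7]
finger_gap: 0.861
finger_force: 0.0
```

```bash
python3 go.py 438.8 -255.4 60 67.4
```

```text
t 11.28 pos [592.9 -80.7  77.9] yawY 79.0 tilt -1.0 | tx ty tz cm [ 11.8  -20.09   1.81] turn 11.6 gap 0.861 F [ 0.6 -0.3  0.7] q6 -0.08
```

drive_tool(
  moves=[
    {"tx": 1.6,"ty": -2.7,"tz": 0,"turn": 2,"grip": 0.7},
    {"tx": 3.6,"ty": -6,"tz": 0,"turn": 4,"grip": 0.7},
    {"tx": 5.5,"ty": -9.4,"tz": 0,"turn": 6,"grip": 0.7},
    {"tx": 7.5,"ty": -12.8,"tz": 0,"turn": 8,"grip": 0.7},
    {"tx": 9.5,"ty": -16.2,"tz": 0,"turn": 10,"grip": 0.7},
    {"tx": 11.2,"ty": -19,"tz": 0,"turn": 11.6,"grip": 0.7},
    {"tx": 11.8,"ty": -20.1,"tz": 1.8,"turn": 11.6,"grip": 0.7},
    {"tx": 11.8,"ty": -20.1,"tz": 1.8,"turn": 11.6,"grip": 0.7},
  ],
)

```text
time_s: 11.95
ee_pos: [437.0, -257.2, 57.8]
tool_rot: [0.198, 0.98, 0.0, -0.001]
wrist_force: [0.3, 0.7, -0.6]
finger_gap: 0.706
finger_force: 0.0
```

drive_tool(
  moves=[
    {"tx": 0,"ty": 0,"tz": 0,"turn": 0,"grip": 0.7},
    {"tx": 0,"ty": 0,"tz": 0,"turn": 0,"grip": 0.7},
    {"tx": 0,"ty": 0,"tz": 0,"turn": 0,"grip": 0.7},
  ],
)

```text
time_s: 12.2
ee_pos: [440.3, -255.2, 59.7]
tool_rot: [0.195, 0.981, -0.0, 0.0]
wrist_force: [-0.1, -0.9, 0.7]
finger_gap: 0.699
finger_force: 0.0
```

```bash
python3 go.py 438.8 -255.4 -20 67.4; python3 tip.py
python3 - <<'E'
from h import *
I,D=robot.get_image('scene');cv2.imwrite('pics/s4.png',np.vstack([cv2.resize(I[120:195,180:280],(400,300)),cv2.resize(I[200:275,240:340],(400,300))]))
E
```

```text
t 12.2 pos [ 440.3 -255.2   59.7] yawY 67.5 tilt -1.0 | tx ty tz cm [ 0.14 -0.08  7.97] turn 0.1 gap 0.699 F [-0.1 -0.9  0.7] q6 -0.3
-1 108 lowest(z+) [-31.7 -31.1 -30.6 -30.1 -29.7]
-40 -30 x [-11.5  -3.2  11.6] y [-36.8 -30.1 -27.4]
-50 -40 x [-11.2  -3.5  11. ] y [-42.1 -30.  -27.5]
-60 -50 x [-11.7  -4.3   8.8] y [-40.6 -30.  -27.9]
1 90 lowest(z+) [-35.7 -34.3 -32.9 -32.8 -32.4]
-40 -30 x [-10.7  -7.9   5.2] y [31.7 37.8 43.4]
-50 -40 x [-11.2  -6.4   5.1] y [32.8 41.6 45.2]
-60 -50 x [-11.6  -6.3   5.7] y [31.8 41.  44.9]
```

View pics/s4.png

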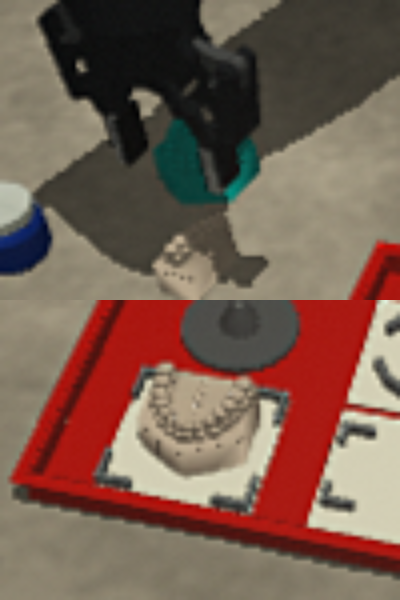

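The upper cast stands inside its corners, at (200,425) in the lower crop, and the fingers are over the quadrant, at (185,265). I descend.

drive_tool(
  moves=[
    {"tx": 0.1,"ty": -0.1,"tz": 2,"turn": 0,"grip": 0.7},
    {"tx": 0.1,"ty": -0.1,"tz": 4,"turn": 0,"grip": 0.7},
    {"tx": 0.1,"ty": -0.1,"tz": 5.5,"turn": 0,"grip": 0.7},
    {"tx": 0.1,"ty": -0.1,"tz": 6.5,"turn": 0,"grip": 0.7},
    {"tx": 0.1,"ty": -0.1,"tz": 7.2,"turn": 0,"grip": 0.7},
    {"tx": 0.1,"ty": -0.1,"tz": 7.6,"turn": 0,"grip": 0.7},
    {"tx": 0.1,"ty": -0.1,"tz": 7.6,"turn": 0,"grip": 0.7},
    {"tx": 0.1,"ty": -0.1,"tz": 7.6,"turn": 0,"grip": 0.7},
  ],
)

```text
time_s: 12.97
ee_pos: [438.5, -256.2, -16.7]
tool_rot: [0.196, 0.981, -0.0, 0.0]
wrist_force: [0.6, -0.5, 0.5]
finger_gap: 0.702
finger_force: 0.0
```

drive_tool(
  moves=[
    {"tx": 0,"ty": 0,"tz": 0,"turn": 0,"grip": 0.6},
    {"tx": 0,"ty": 0,"tz": 0,"turn": 0,"grip": 0.5},
    {"tx": 0,"ty": 0,"tz": 0,"turn": 0,"grip": 0.4},
    {"tx": 0,"ty": 0,"tz": 0,"turn": 0,"grip": 0.36},
    {"tx": 0,"ty": 0,"tz": 0,"turn": 0,"grip": 0.25},
    {"tx": 0,"ty": 0,"tz": 0,"turn": 0,"grip": 0.25},
    {"tx": 0,"ty": 0,"tz": 0,"turn": 0,"grip": 0.25},
    {"tx": 0,"ty": 0,"tz": 0,"turn": 0,"grip": 0.25},
  ],
  force=30,
)

```text
time_s: 13.63
ee_pos: [438.2, -256.4, -16.6]
tool_rot: [0.196, 0.981, -0.0, 0.0]
wrist_force: [-1.0, 1.4, 6.0]
finger_gap: 0.318
finger_force: 30.1
```

drive_tool(
  moves=[
    {"tx": 0,"ty": 0,"tz": -0.5,"turn": 0,"grip": 0.25},
    {"tx": 0,"ty": 0,"tz": -1.5,"turn": 0,"grip": 0.25},
    {"tx": 0,"ty": 0,"tz": -3,"turn": 0,"grip": 0.25},
    {"tx": 0,"ty": 0,"tz": -5,"turn": 0,"grip": 0.25},
    {"tx": 0,"ty": 0,"tz": -7,"turn": 0,"grip": 0.25},
    {"tx": 0,"ty": 0,"tz": -9,"turn": 0,"grip": 0.25},
    {"tx": 0,"ty": 0,"tz": -9,"turn": 0,"grip": 0.25},
  ],
)

```text
time_s: 14.22
ee_pos: [439.4, -257.4, 76.5]
tool_rot: [0.196, 0.981, -0.001, 0.002]
wrist_force: [0.7, 0.4, -0.6]
finger_gap: 0.319
finger_force: 29.7
```

```bash
python3 go.py 621.3 39.7 74 -11.1;python3 - <<'E'
from m import *
for n in('top','scene'):
    I,D=robot.get_image(n);P=cloud(n,D);m=(np.hypot(P[...,0]-597,P[...,1]+82)<50)&(P[...,2]>19)&(P[...,2]<52);q=P[m]
    print(n,len(q),rect(q),np.percentile(q[:,2],[50,98]).round())
E
```

```text
t 14.22 pos [ 439.4 -257.4   76.5] yawY 67.4 tilt -1.0 | tx ty tz cm [-5.38 34.41  0.23] turn 78.5 gap 0.319 F [ 0.7  0.4 -0.6] q6 -0.3
top 347 (array([603.2, -79.8]), array([80.8, 70.8]), 4.6) [36. 46.]
scene 583 (array([596.2, -78.8]), array([68.3, 58.5]), 87.7) [37. 47.]
```

drive_tool(
  moves=[
    {"tx": -0.5,"ty": 3,"tz": 0,"turn": 6,"grip": 0.25},
    {"tx": -1,"ty": 6,"tz": 0,"turn": 12,"grip": 0.25},
    {"tx": -1.5,"ty": 9.5,"tz": 0,"turn": 18,"grip": 0.25},
    {"tx": -2,"ty": 13,"tz": 0,"turn": 24,"grip": 0.25},
    {"tx": -2.5,"ty": 16.5,"tz": 0,"turn": 30,"grip": 0.25},
    {"tx": -3,"ty": 20,"tz": 0,"turn": 36,"grip": 0.25},
    {"tx": -3.5,"ty": 23,"tz": 0,"turn": 42,"grip": 0.25},
    {"tx": -4,"ty": 25.5,"tz": 0,"turn": 48,"grip": 0.25},
  ],
)

```text
time_s: 14.98
ee_pos: [573.0, -33.8, 71.4]
tool_rot: [0.579, 0.815, -0.0, -0.001]
wrist_force: [0.2, -0.8, -1.6]
finger_gap: 0.32
finger_force: 29.8
```

```bash
python3 go.py 621.3 39.7 74 -11.1
```

```text
t 14.98 pos [573.  -33.8  71.4] yawY 19.2 tilt -1.0 | tx ty tz cm [ 5.35  6.98 -0.26] turn 30.3 gap 0.32 F [ 0.2 -0.8 -1.6] q6 1.03
```

drive_tool(
  moves=[
    {"tx": 1.2,"ty": 1.6,"tz": 0,"turn": 6,"grip": 0.25},
    {"tx": 2.4,"ty": 3.2,"tz": 0,"turn": 12,"grip": 0.25},
    {"tx": 3.6,"ty": 4.8,"tz": 0,"turn": 18,"grip": 0.25},
    {"tx": 4.8,"ty": 6.3,"tz": 0,"turn": 24,"grip": 0.25},
    {"tx": 5.3,"ty": 6.9,"tz": 0,"turn": 29,"grip": 0.25},
    {"tx": 5.3,"ty": 6.9,"tz": 0,"turn": 30.3,"grip": 0.25},
    {"tx": 5.3,"ty": 6.9,"tz": 0,"turn": 30.3,"grip": 0.25},
    {"tx": 5.3,"ty": 6.9,"tz": 0,"turn": 30.3,"grip": 0.25},
  ],
)

```text
time_s: 15.65
ee_pos: [619.7, 36.3, 72.0]
tool_rot: [0.77, 0.638, -0.001, -0.001]
wrist_force: [-0.5, -0.4, -0.7]
finger_gap: 0.321
finger_force: 29.8
```

```bash
python3 go.py 621.3 39.7 -9 -11.1
python3 - <<'E'
from m import *
I,D=robot.get_image('scene');cv2.imwrite('pics/s5.png',cv2.resize(I[150:285,230:410],(800,600)))
E
```

```text
t 15.65 pos [619.7  36.3  72. ] yawY -10.7 tilt -1.0 | tx ty tz cm [0.36 0.11 8.1 ] turn 0.4 gap 0.321 F [-0.5 -0.4 -0.7] q6 1.68
```

View pics/s5.png

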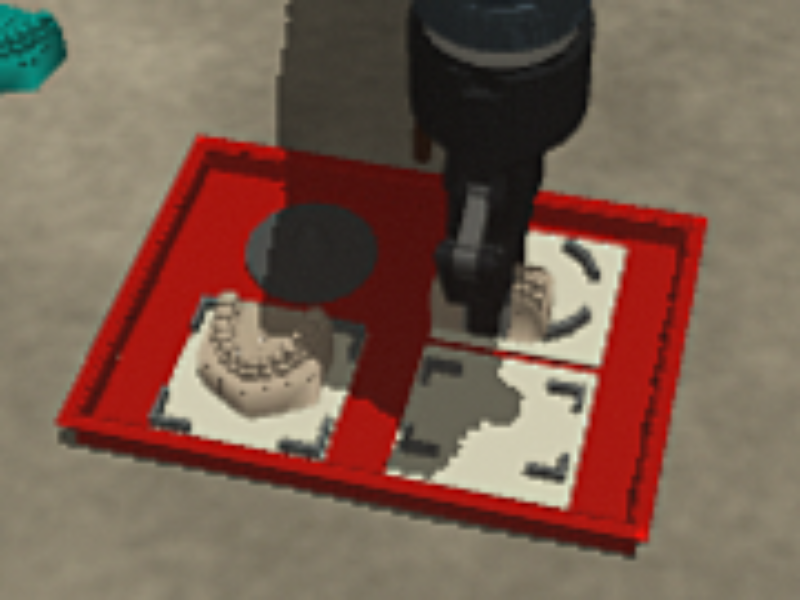

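The crop shows the upper cast inside its corners at (265,360) and the quadrant held upright over the oblong insert at (500,420). I correct 3.5 mm and lower.

drive_tool(
  moves=[
    {"tx": 0.35,"ty": 0.1,"tz": 0,"turn": 0.4,"grip": 0.25},
    {"tx": 0.35,"ty": 0.1,"tz": 2,"turn": 0.4,"grip": 0.25},
    {"tx": 0.35,"ty": 0.1,"tz": 4,"turn": 0.4,"grip": 0.25},
    {"tx": 0.35,"ty": 0.1,"tz": 5.5,"turn": 0.4,"grip": 0.25},
    {"tx": 0.35,"ty": 0.1,"tz": 6.5,"turn": 0.4,"grip": 0.25},
    {"tx": 0.35,"ty": 0.1,"tz": 7.2,"turn": 0.4,"grip": 0.25},
    {"tx": 0.35,"ty": 0.1,"tz": 7.6,"turn": 0.4,"grip": 0.25},
    {"tx": 0.35,"ty": 0.1,"tz": 7.6,"turn": 0.4,"grip": 0.25},
  ],
)

```text
time_s: 16.37
ee_pos: [621.9, 39.9, -3.5]
tool_rot: [0.773, 0.634, -0.0, -0.0]
wrist_force: [0.4, -0.2, -0.4]
finger_gap: 0.319
finger_force: 29.8
```

drive_tool(
  moves=[
    {"tx": 0,"ty": 0,"tz": 0,"turn": 0,"grip": 0.25},
    {"tx": 0,"ty": 0,"tz": 0.1,"turn": 0,"grip": 0.25},
    {"tx": 0,"ty": 0,"tz": 0.2,"turn": 0,"grip": 0.25},
    {"tx": 0,"ty": 0,"tz": 0.2,"turn": 0,"grip": 0.25},
  ],
)

```text
time_s: 16.7
ee_pos: [622.3, 40.0, -4.7]
tool_rot: [0.773, 0.634, 0.0, 0.0]
wrist_force: [-0.1, 0.5, -0.7]
finger_gap: 0.322
finger_force: 29.8
```

```bash
python3 go.py 621.3 39.7 -9 -11.1
```

```text
t 16.7 pos [622.3  40.   -4.7] yawY -11.3 tilt -1.0 | tx ty tz cm [-0.05 -0.09  0.43] turn -0.2 gap 0.322 F [-0.1  0.5 -0.7] q6 1.7
```

drive_tool(
  moves=[
    {"tx": 0,"ty": 0,"tz": 0.1,"turn": 0,"grip": 0.25},
    {"tx": 0,"ty": 0,"tz": 0.2,"turn": 0,"grip": 0.25},
    {"tx": 0,"ty": 0,"tz": 0.3,"turn": 0,"grip": 0.25},
    {"tx": 0,"ty": 0,"tz": 0.35,"turn": 0,"grip": 0.25},
    {"tx": 0,"ty": 0,"tz": 0.35,"turn": 0,"grip": 0.25},
  ],
)

```text
time_s: 17.12
ee_pos: [622.1, 40.0, -8.6]
tool_rot: [0.773, 0.634, 0.0, -0.0]
wrist_force: [-0.7, 0.4, 1.3]
finger_gap: 0.321
finger_force: 29.9
```

drive_tool(
  moves=[
    {"tx": 0,"ty": 0,"tz": 0.05,"turn": 0,"grip": 0.25},
    {"tx": 0,"ty": 0,"tz": 0.1,"turn": 0,"grip": 0.25},
    {"tx": 0,"ty": 0,"tz": 0.1,"turn": 0,"grip": 0.25},
  ],
)

```text
time_s: 17.37
ee_pos: [622.0, 40.0, -8.6]
tool_rot: [0.773, 0.634, 0.0, 0.0]
wrist_force: [-3.8, -0.6, 9.0]
finger_gap: 0.326
finger_force: 31.0
```

drive_tool(
  moves=[
    {"tx": 0,"ty": 0,"tz": -0.05,"turn": 0,"grip": 0.35},
    {"tx": 0,"ty": 0,"tz": -0.05,"turn": 0,"grip": 0.4},
    {"tx": 0,"ty": 0,"tz": -0.05,"turn": 0,"grip": 0.48},
    {"tx": 0,"ty": 0,"tz": -0.05,"turn": 0,"grip": 0.48},
    {"tx": 0,"ty": 0,"tz": -1,"turn": 0,"grip": 0.48},
    {"tx": 0,"ty": 0,"tz": -3,"turn": 0,"grip": 0.48},
    {"tx": 0,"ty": 0,"tz": -6,"turn": 0,"grip": 0.6},
    {"tx": 0,"ty": 0,"tz": -9,"turn": 0,"grip": 0.7},
  ],
)

```text
time_s: 18.03
ee_pos: [621.5, 40.0, 81.4]
tool_rot: [0.773, 0.634, -0.001, -0.001]
wrist_force: [0.2, -0.3, 0.3]
finger_gap: 0.699
finger_force: 0.0
```

```bash
python3 go.py 555.2 -384 70 30
```

```text
t 18.03 pos [621.5  40.   81.4] yawY -11.3 tilt -1.0 | tx ty tz cm [-42.88   1.81   1.15] turn -41.3 gap 0.699 F [ 0.2 -0.3  0.3] q6 1.7
```

drive_tool(
  moves=[
    {"tx": -2,"ty": 0,"tz": 0,"turn": 0,"grip": 0.8},
    {"tx": -6,"ty": 0.2,"tz": 0,"turn": 0,"grip": 0.8},
    {"tx": -10,"ty": 0.4,"tz": 0,"turn": 0,"grip": 0.8},
    {"tx": -14,"ty": 0.6,"tz": 0,"turn": 0,"grip": 0.8},
    {"tx": -18,"ty": 0.8,"tz": 0,"turn": 0,"grip": 0.8},
    {"tx": -22,"ty": 1,"tz": 0,"turn": 0,"grip": 0.8},
    {"tx": -26,"ty": 1.2,"tz": 0,"turn": 0,"grip": 0.8},
    {"tx": -30,"ty": 1.4,"tz": 0,"turn": 0,"grip": 0.8},
  ],
)

```text
time_s: 18.7
ee_pos: [576.5, -258.9, 81.3]
tool_rot: [0.773, 0.634, 0.0, 0.0]
wrist_force: [0.6, -0.3, 0.0]
finger_gap: 0.803
finger_force: 0.0
```

drive_tool(
  moves=[
    {"tx": -4,"ty": 0.2,"tz": 0,"turn": 0,"grip": 0.8},
    {"tx": -8,"ty": 0.3,"tz": 0,"turn": 0,"grip": 0.8},
    {"tx": -11,"ty": 0.4,"tz": 0,"turn": 0,"grip": 0.8},
    {"tx": -12.9,"ty": 0.4,"tz": 0,"turn": 0,"grip": 0.8},
    {"tx": -12.9,"ty": 0.4,"tz": 1,"turn": 0,"grip": 0.8},
    {"tx": -12.9,"ty": 0.4,"tz": 1,"turn": 0,"grip": 0.8},
    {"tx": -12.9,"ty": 0.4,"tz": 1,"turn": 0,"grip": 0.8},
    {"tx": -12.9,"ty": 0.4,"tz": 1,"turn": 0,"grip": 0.8},
  ],
)

```text
time_s: 19.37
ee_pos: [556.1, -382.6, 70.7]
tool_rot: [0.773, 0.635, 0.0, -0.0]
wrist_force: [0.3, 0.1, 0.4]
finger_gap: 0.802
finger_force: 0.0
```

```bash
python3 go.py 555.2 -384 -14 -11
python3 - <<'E'
from m import *
for n in('top','scene'):
    I,D=robot.get_image(n);P=cloud(n,D)
    for c,r,a,b in(((597,-82),46,20,50),((621,40),42,20,50)):
        q=sel(P,c,r,a,b);print(n,len(q),rect(q),np.percentile(q[:,2],[50,98]).round())
    if n=='top': cv2.imwrite('pics/t6.png',cv2.resize(I[140:245,260:400],(800,600)))
E
```

```text
t 19.37 pos [ 556.1 -382.6   70.7] yawY -11.2 tilt -1.0 | tx ty tz cm [-0.15 -0.06  8.47] turn -0.2 gap 0.802 F [0.3 0.1 0.4] q6 1.04
top 340 (array([595.2, -78.2]), array([61.5, 55.6]), 79.6) [36. 46.]
top 175 (array([619.9,  37.3]), array([60.9, 37.6]), 61.8) [33. 46.]
scene 570 (array([597.3, -80.2]), array([63.7, 57.1]), 67.9) [37. 47.]
scene 336 (array([623.5,  40. ]), array([54.5, 30.3]), 80.3) [34. 47.]
```

View pics/t6.png

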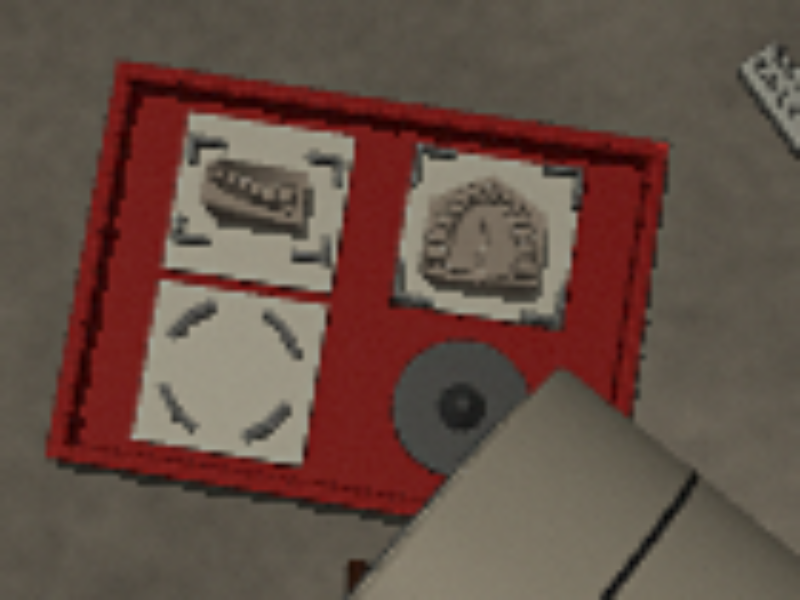

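The top view shows both casts sitting inside their corners, quadrant at (255,195) and upper at (485,240). Now the cup.

drive_tool(
  moves=[
    {"tx": -0.15,"ty": -0.05,"tz": 2,"turn": 0,"grip": 0.8},
    {"tx": -0.15,"ty": -0.05,"tz": 4,"turn": 0,"grip": 0.8},
    {"tx": -0.15,"ty": -0.05,"tz": 6,"turn": 0,"grip": 0.8},
    {"tx": -0.15,"ty": -0.05,"tz": 7.5,"turn": 0,"grip": 0.8},
    {"tx": -0.15,"ty": -0.05,"tz": 8.3,"turn": 0,"grip": 0.8},
    {"tx": -0.15,"ty": -0.05,"tz": 8.6,"turn": 0,"grip": 0.8},
    {"tx": -0.15,"ty": -0.05,"tz": 8.6,"turn": 0,"grip": 0.8},
    {"tx": -0.15,"ty": -0.05,"tz": 8.6,"turn": 0,"grip": 0.8},
  ],
)

```text
time_s: 20.13
ee_pos: [555.5, -385.7, -14.6]
tool_rot: [0.773, 0.634, 0.0, 0.001]
wrist_force: [-0.2, -0.6, 0.3]
finger_gap: 0.798
finger_force: 0.0
```

drive_tool(
  moves=[
    {"tx": 0,"ty": 0,"tz": 0,"turn": 0,"grip": 0.7},
    {"tx": 0,"ty": 0,"tz": 0,"turn": 0,"grip": 0.6},
    {"tx": 0,"ty": 0,"tz": 0,"turn": 0,"grip": 0.56},
    {"tx": 0,"ty": 0,"tz": 0,"turn": 0,"grip": 0.5},
    {"tx": 0,"ty": 0,"tz": 0,"turn": 0,"grip": 0.45},
    {"tx": 0,"ty": 0,"tz": 0,"turn": 0,"grip": 0.45},
    {"tx": 0,"ty": 0,"tz": 0,"turn": 0,"grip": 0.45},
    {"tx": 0,"ty": 0,"tz": 0,"turn": 0,"grip": 0.45},
  ],
  force=30,
)

```text
time_s: 20.8
ee_pos: [555.2, -385.9, -14.6]
tool_rot: [0.773, 0.634, 0.0, 0.001]
wrist_force: [-1.6, 1.9, 5.6]
finger_gap: 0.521
finger_force: 30.5
```

drive_tool(
  moves=[
    {"tx": 0,"ty": 0,"tz": -0.5,"turn": 0,"grip": 0.45},
    {"tx": 0,"ty": 0,"tz": -1.5,"turn": 0,"grip": 0.45},
    {"tx": 0,"ty": 0,"tz": -3,"turn": 0,"grip": 0.45},
    {"tx": 0,"ty": 0,"tz": -5,"turn": 0,"grip": 0.45},
    {"tx": 0,"ty": 0,"tz": -7,"turn": 0,"grip": 0.45},
    {"tx": 0,"ty": 0,"tz": -9,"turn": 0,"grip": 0.45},
    {"tx": 0,"ty": 0,"tz": -9,"turn": 0,"grip": 0.45},
  ],
)

```text
time_s: 21.38
ee_pos: [556.5, -387.0, 79.6]
tool_rot: [0.773, 0.634, 0.001, 0.003]
wrist_force: [0.5, -0.7, -0.1]
finger_gap: 0.518
finger_force: 30.8
```

```bash
python3 go.py 529.8 57.3 74 -11.1;python3 - <<'E'
from m import *
I,D=robot.get_image('scene');cv2.imwrite('pics/s7.png',cv2.resize(I[120:240,100:260],(640,480)))
E
```

```text
t 21.38 pos [ 556.5 -387.    79.6] yawY -11.3 tilt -1.0 | tx ty tz cm [ 43.05 -11.32   0.35] turn -0.2 gap 0.518 F [ 0.5 -0.7 -0.1] q6 1.04
```

View pics/s7.png

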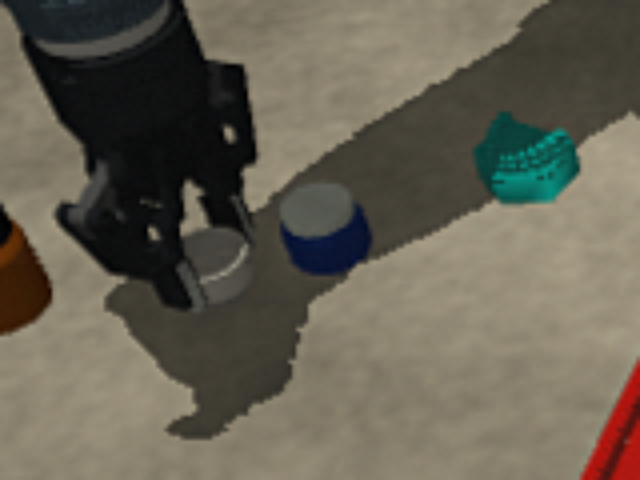

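The crop shows the cup held level at (215,262). I carry it to the round insert.

drive_tool(
  moves=[
    {"tx": 2,"ty": -0.5,"tz": 0,"turn": 0,"grip": 0.45},
    {"tx": 5.5,"ty": -1.5,"tz": 0,"turn": 0,"grip": 0.45},
    {"tx": 9.5,"ty": -2.5,"tz": 0,"turn": 0,"grip": 0.45},
    {"tx": 13.5,"ty": -3.5,"tz": 0,"turn": 0,"grip": 0.45},
    {"tx": 17.5,"ty": -4.5,"tz": 0,"turn": 0,"grip": 0.45},
    {"tx": 21.5,"ty": -5.5,"tz": 0,"turn": 0,"grip": 0.45},
    {"tx": 25.5,"ty": -6.5,"tz": 0,"turn": 0,"grip": 0.45},
    {"tx": 29.5,"ty": -7.5,"tz": 0,"turn": 0,"grip": 0.45},
  ],
)

```text
time_s: 22.1
ee_pos: [538.2, -79.7, 73.9]
tool_rot: [0.773, 0.634, -0.0, -0.0]
wrist_force: [0.4, 0.4, -0.9]
finger_gap: 0.518
finger_force: 30.8
```

drive_tool(
  moves=[
    {"tx": 4,"ty": -1,"tz": 0,"turn": 0,"grip": 0.45},
    {"tx": 8,"ty": -2,"tz": 0,"turn": 0,"grip": 0.45},
    {"tx": 11,"ty": -3,"tz": 0,"turn": 0,"grip": 0.45},
    {"tx": 13,"ty": -3.6,"tz": 0,"turn": 0,"grip": 0.45},
    {"tx": 13.4,"ty": -3.8,"tz": 0,"turn": 0,"grip": 0.45},
    {"tx": 13.4,"ty": -3.8,"tz": 0,"turn": 0,"grip": 0.45},
    {"tx": 13.4,"ty": -3.8,"tz": 0,"turn": 0,"grip": 0.45},
    {"tx": 13.4,"ty": -3.8,"tz": 0,"turn": 0,"grip": 0.45},
  ],
)

```text
time_s: 22.77
ee_pos: [528.2, 56.1, 74.2]
tool_rot: [0.774, 0.634, -0.0, 0.0]
wrist_force: [0.0, -1.0, -0.0]
finger_gap: 0.517
finger_force: 30.8
```

```bash
python3 go.py 529.8 57.3 -7 -11.1
python3 - <<'E'
from m import *
I,D=robot.get_image('scene');P=cloud('scene',D)
m=(np.hypot(P[...,0]-530,P[...,1]-57)<40)&(P[...,2]>85)&(P[...,2]<128)&(I.max(2)>95)
q=P[m];print(len(q),rect(q),np.percentile(q[:,2],[2,50,98]).round())
E
```

```text
t 22.77 pos [528.2  56.1  74.2] yawY -11.4 tilt -1.0 | tx ty tz cm [0.15 0.13 8.12] turn -0.3 gap 0.517 F [ 0. -1. -0.] q6 1.72
21 (array([534.6,  72.3]), array([12.6, 32.5]), 75.5) [ 92. 117. 120.]
```

drive_tool(
  moves=[
    {"tx": 0.1,"ty": 0.1,"tz": 2,"turn": 0,"grip": 0.45},
    {"tx": 0.1,"ty": 0.1,"tz": 4,"turn": 0,"grip": 0.45},
    {"tx": 0.1,"ty": 0.1,"tz": 5.5,"turn": 0,"grip": 0.45},
    {"tx": 0.1,"ty": 0.1,"tz": 6.5,"turn": 0,"grip": 0.45},
    {"tx": 0.1,"ty": 0.1,"tz": 7.3,"turn": 0,"grip": 0.45},
    {"tx": 0.1,"ty": 0.1,"tz": 7.6,"turn": 0,"grip": 0.45},
    {"tx": 0.1,"ty": 0.1,"tz": 7.8,"turn": 0,"grip": 0.45},
    {"tx": 0.1,"ty": 0.1,"tz": 7.8,"turn": 0,"grip": 0.45},
  ],
)

```text
time_s: 23.48
ee_pos: [529.5, 57.8, -3.4]
tool_rot: [0.773, 0.634, 0.0, 0.0]
wrist_force: [0.5, 0.6, -0.8]
finger_gap: 0.523
finger_force: 30.9
```

drive_tool(
  moves=[
    {"tx": 0,"ty": 0,"tz": 0.1,"turn": 0,"grip": 0.45},
    {"tx": 0,"ty": 0,"tz": 0.2,"turn": 0,"grip": 0.45},
    {"tx": 0,"ty": 0,"tz": 0.3,"turn": 0,"grip": 0.45},
    {"tx": 0,"ty": 0,"tz": 0.3,"turn": 0,"grip": 0.45},
  ],
)

```text
time_s: 23.82
ee_pos: [529.4, 58.1, -6.4]
tool_rot: [0.773, 0.634, 0.0, 0.0]
wrist_force: [-0.1, 0.5, -0.1]
finger_gap: 0.518
finger_force: 30.9
```

drive_tool(
  moves=[
    {"tx": 0,"ty": 0,"tz": 0.05,"turn": 0,"grip": 0.45},
    {"tx": 0,"ty": 0,"tz": 0.1,"turn": 0,"grip": 0.45},
    {"tx": 0,"ty": 0,"tz": 0.1,"turn": 0,"grip": 0.45},
  ],
)

```text
time_s: 24.07
ee_pos: [529.4, 58.1, -6.6]
tool_rot: [0.773, 0.634, 0.0, 0.0]
wrist_force: [-2.6, 0.1, 10.0]
finger_gap: 0.52
finger_force: 31.7
```

drive_tool(
  moves=[
    {"tx": 0,"ty": 0,"tz": -0.05,"turn": 0,"grip": 0.55},
    {"tx": 0,"ty": 0,"tz": -0.05,"turn": 0,"grip": 0.6},
    {"tx": 0,"ty": 0,"tz": -0.05,"turn": 0,"grip": 0.65},
    {"tx": 0,"ty": 0,"tz": -0.05,"turn": 0,"grip": 0.65},
    {"tx": 0,"ty": 0,"tz": -1,"turn": 0,"grip": 0.65},
    {"tx": 0,"ty": 0,"tz": -3,"turn": 0,"grip": 0.65},
    {"tx": 0,"ty": 0,"tz": -6,"turn": 0,"grip": 0.7},
    {"tx": 0,"ty": 0,"tz": -9.5,"turn": 0,"grip": 0.8},
  ],
)

```text
time_s: 24.73
ee_pos: [528.2, 58.0, 87.9]
tool_rot: [0.773, 0.634, -0.001, -0.001]
wrist_force: [0.4, 0.0, 0.5]
finger_gap: 0.797
finger_force: 0.0
```

```bash
python3 go.py 536.5 392.6 88 79
```

```text
t 24.73 pos [528.2  58.   87.9] yawY -11.3 tilt -1.0 | tx ty tz cm [ 3.297e+01 -5.730e+00 -1.000e-02] turn 89.7 gap 0.797 F [0.4 0.  0.5] q6 1.72
```

drive_tool(
  moves=[
    {"tx": 3,"ty": -0.5,"tz": 0,"turn": 0,"grip": 1},
    {"tx": 7,"ty": -1.2,"tz": 0,"turn": 0,"grip": 1},
    {"tx": 11,"ty": -1.9,"tz": 0,"turn": 0,"grip": 1},
    {"tx": 15,"ty": -2.6,"tz": 0,"turn": 0,"grip": 1},
    {"tx": 19,"ty": -3.3,"tz": 0,"turn": 0,"grip": 1},
    {"tx": 23,"ty": -4,"tz": 0,"turn": 0,"grip": 1},
    {"tx": 27,"ty": -4.7,"tz": 0,"turn": 0,"grip": 1},
    {"tx": 30,"ty": -5.2,"tz": 0,"turn": 0,"grip": 1},
  ],
)

```text
time_s: 25.4
ee_pos: [536.5, 365.5, 88.1]
tool_rot: [0.773, 0.635, 0.0, -0.0]
wrist_force: [-0.6, -0.1, 0.3]
finger_gap: 1.0
finger_force: 0.0
```

drive_tool(
  moves=[
    {"tx": 2,"ty": -0.4,"tz": 0,"turn": 0,"grip": 1},
    {"tx": 3,"ty": -0.5,"tz": 0,"turn": 0,"grip": 1},
    {"tx": 3,"ty": -0.5,"tz": 0,"turn": 0,"grip": 1},
    {"tx": 3,"ty": -0.5,"tz": 0,"turn": 0,"grip": 1},
  ],
)

```text
time_s: 25.73
ee_pos: [537.9, 392.3, 87.4]
tool_rot: [0.773, 0.634, -0.0, 0.0]
wrist_force: [0.5, -0.5, 0.2]
finger_gap: 0.998
finger_force: 0.0
```

```bash
python3 go.py 536.5 392.6 0 -11.3
python3 - <<'E'
from m import *
I,D=robot.get_image('scene');cv2.imwrite('pics/s8.png',np.hstack([cv2.resize(I[120:240,410:530],(400,400)),cv2.resize(I[170:280,250:390],(400,400))]))
for n in('top','scene'):
    I,D=robot.get_image(n);P=cloud(n,D);q=sel(P,(530,57),33,20,45);print(n,len(q),rect(q),np.percentile(q[:,2],[5,98]))
E
```

```text
t 25.73 pos [537.9 392.3  87.4] yawY -11.3 tilt -1.0 | tx ty tz cm [ 0.01 -0.14  8.74] turn 0.0 gap 0.998 F [ 0.5 -0.5  0.2] q6 2.27
top 94 (array([528.7,  60.5]), array([44.4, 44.2]), 87.1) [20.35309153 39.16256173]
scene 237 (array([531.2,  58.5]), array([45.5, 42.9]), 2.2) [20.39392971 38.34500074]
```

View pics/s8.png

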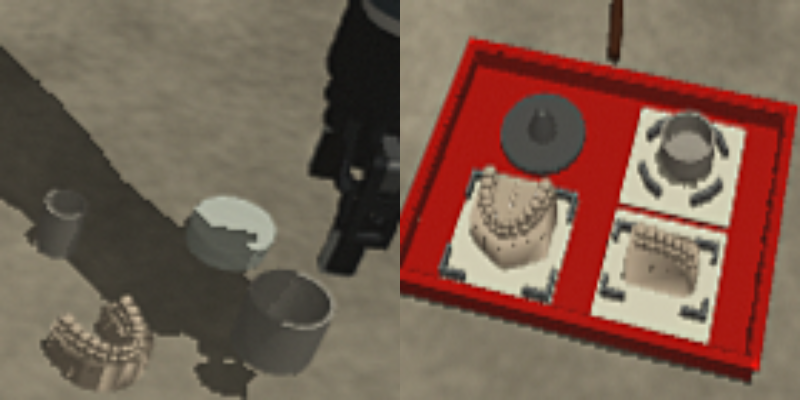

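The right crop shows the cup, quadrant and upper cast all in place, and the left shows the gripper over the large ring at (290,320). I grasp it high on its wall.

drive_tool(
  moves=[
    {"tx": 0,"ty": -0.1,"tz": 2,"turn": 0,"grip": 1},
    {"tx": 0,"ty": -0.1,"tz": 4,"turn": 0,"grip": 1},
    {"tx": 0,"ty": -0.1,"tz": 6,"turn": 0,"grip": 1},
    {"tx": 0,"ty": -0.1,"tz": 7.5,"turn": 0,"grip": 1},
    {"tx": 0,"ty": -0.1,"tz": 8.7,"turn": 0,"grip": 1},
    {"tx": 0,"ty": -0.1,"tz": 9.3,"turn": 0,"grip": 1},
    {"tx": 0,"ty": -0.1,"tz": 9.3,"turn": 0,"grip": 1},
    {"tx": 0,"ty": -0.1,"tz": 9.3,"turn": 0,"grip": 0.9},
  ],
)

```text
time_s: 26.55
ee_pos: [537.4, 392.4, -5.1]
tool_rot: [0.774, 0.634, 0.0, 0.0]
wrist_force: [0.3, 0.1, 0.3]
finger_gap: 0.903
finger_force: 0.0
```

drive_tool(
  moves=[
    {"tx": 0,"ty": 0,"tz": 0,"turn": 0,"grip": 0.8},
    {"tx": 0,"ty": 0,"tz": 0,"turn": 0,"grip": 0.72},
    {"tx": 0,"ty": 0,"tz": 0,"turn": 0,"grip": 0.66},
    {"tx": 0,"ty": 0,"tz": 0,"turn": 0,"grip": 0.55},
    {"tx": 0,"ty": 0,"tz": 0,"turn": 0,"grip": 0.55},
    {"tx": 0,"ty": 0,"tz": 0,"turn": 0,"grip": 0.55},
    {"tx": 0,"ty": 0,"tz": 0,"turn": 0,"grip": 0.55},
    {"tx": 0,"ty": 0,"tz": 0,"turn": 0,"grip": 0.55},
  ],
  force=35,
)

```text
time_s: 27.22
ee_pos: [537.4, 393.2, -4.3]
tool_rot: [0.773, 0.634, 0.001, 0.0]
wrist_force: [-0.5, -1.0, 6.0]
finger_gap: 0.645
finger_force: 36.7
```

drive_tool(
  moves=[
    {"tx": 0,"ty": 0,"tz": -0.5,"turn": 0,"grip": 0.55},
    {"tx": 0,"ty": 0,"tz": -1.5,"turn": 0,"grip": 0.55},
    {"tx": 0,"ty": 0,"tz": -3,"turn": 0,"grip": 0.55},
    {"tx": 0,"ty": 0,"tz": -5,"turn": 0,"grip": 0.55},
    {"tx": 0,"ty": 0,"tz": -7,"turn": 0,"grip": 0.55},
    {"tx": 0,"ty": 0,"tz": -8.5,"turn": 0,"grip": 0.55},
    {"tx": 0,"ty": 0,"tz": -8.5,"turn": 0,"grip": 0.55},
    {"tx": 0,"ty": 0,"tz": -8.5,"turn": 0,"grip": 0.55},
  ],
)

```text
time_s: 27.88
ee_pos: [537.4, 393.2, 80.4]
tool_rot: [0.773, 0.634, 0.001, 0.0]
wrist_force: [-0.2, 0.1, -1.7]
finger_gap: 0.65
finger_force: 37.4
```

```bash
python3 go.py 505.2 -64.2 80 -11.1
python3 - <<'E'
from m import *
I,D=robot.get_image('scene');P=cloud('scene',D)
q=sel(P,(537,392),32,70,138);q=q[q[:,2]<np.inf]
m=(np.hypot(P[...,0]-537,P[...,1]-392)<33)&(P[...,2]>80)&(P[...,2]<139)&(I.max(2)>60);q=P[m]
print(len(q),rect(q),np.percentile(q[:,2],[1,50,99]))
E
```

```text
t 27.88 pos [537.4 393.2  80.4] yawY -11.3 tilt -1.0 | tx ty tz cm [-45.49   5.79  -0.  ] turn -0.2 gap 0.65 F [-0.2  0.1 -1.7] q6 2.27
433 (array([537.7, 386.2]), array([62.6, 46.8]), 16.9) [ 86.06802033 111.48044412 136.96026025]
```

drive_tool(
  moves=[
    {"tx": -2,"ty": 0.3,"tz": 0,"turn": 0,"grip": 0.55},
    {"tx": -6,"ty": 0.8,"tz": 0,"turn": 0,"grip": 0.55},
    {"tx": -10,"ty": 1.3,"tz": 0,"turn": 0,"grip": 0.55},
    {"tx": -14,"ty": 1.8,"tz": 0,"turn": 0,"grip": 0.55},
    {"tx": -18,"ty": 2.3,"tz": 0,"turn": 0,"grip": 0.55},
    {"tx": -22,"ty": 2.8,"tz": 0,"turn": 0,"grip": 0.55},
    {"tx": -26,"ty": 3.3,"tz": 0,"turn": 0,"grip": 0.55},
    {"tx": -30,"ty": 3.8,"tz": 0,"turn": 0,"grip": 0.55},
  ],
)

```text
time_s: 28.6
ee_pos: [514.2, 89.6, 78.2]
tool_rot: [0.773, 0.634, -0.001, -0.001]
wrist_force: [0.9, 0.1, -0.8]
finger_gap: 0.646
finger_force: 37.4
```

drive_tool(
  moves=[
    {"tx": -4,"ty": 0.5,"tz": 0,"turn": 0,"grip": 0.55},
    {"tx": -8,"ty": 1,"tz": 0,"turn": 0,"grip": 0.55},
    {"tx": -12,"ty": 1.5,"tz": 0,"turn": 0,"grip": 0.55},
    {"tx": -14.5,"ty": 1.8,"tz": 0,"turn": 0,"grip": 0.55},
    {"tx": -15.5,"ty": 2,"tz": 0,"turn": 0,"grip": 0.55},
    {"tx": -15.5,"ty": 2,"tz": 0,"turn": 0,"grip": 0.55},
    {"tx": -15.5,"ty": 2,"tz": 0,"turn": 0,"grip": 0.55},
    {"tx": -15.5,"ty": 2,"tz": 0,"turn": 0,"grip": 0.55},
  ],
)

```text
time_s: 29.27
ee_pos: [504.5, -63.5, 78.9]
tool_rot: [0.773, 0.634, -0.0, -0.001]
wrist_force: [-0.6, 0.4, -1.8]
finger_gap: 0.644
finger_force: 37.4
```

```bash
python3 go.py 505.2 -64.2 5.2 -11.1
python3 - <<'E'
from m import *
I,D=robot.get_image('scene');cv2.imwrite('pics/s9.png',cv2.resize(I[130:260,230:400],(785,600)))
E
```

```text
t 29.27 pos [504.5 -63.5  78.9] yawY -11.2 tilt -1.0 | tx ty tz cm [-0.06  0.09  7.37] turn -0.1 gap 0.644 F [-0.6  0.4 -1.8] q6 1.48
```

View pics/s9.png

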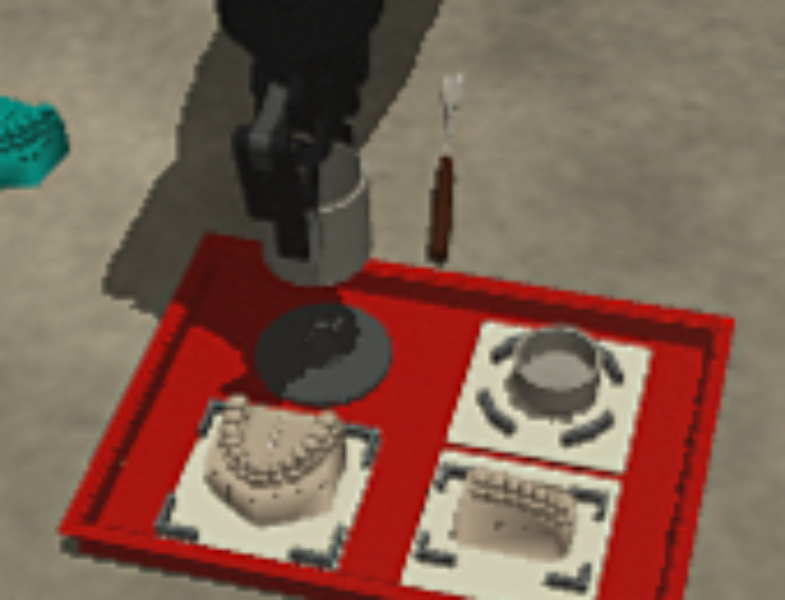

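The ring is level above the former, which is at (322,352). I lower it.

drive_tool(
  moves=[
    {"tx": 0,"ty": 0.1,"tz": 1.5,"turn": 0,"grip": 0.55},
    {"tx": 0,"ty": 0.1,"tz": 3,"turn": 0,"grip": 0.55},
    {"tx": 0,"ty": 0.1,"tz": 4.5,"turn": 0,"grip": 0.55},
    {"tx": 0,"ty": 0.1,"tz": 5.7,"turn": 0,"grip": 0.55},
    {"tx": 0,"ty": 0.1,"tz": 6.5,"turn": 0,"grip": 0.55},
    {"tx": 0,"ty": 0.1,"tz": 6.9,"turn": 0,"grip": 0.55},
    {"tx": 0,"ty": 0.1,"tz": 7,"turn": 0,"grip": 0.55},
    {"tx": 0,"ty": 0.1,"tz": 7,"turn": 0,"grip": 0.55},
  ],
)

```text
time_s: 29.98
ee_pos: [506.0, -64.3, 9.6]
tool_rot: [0.773, 0.634, 0.0, 0.0]
wrist_force: [-0.7, 0.8, -1.2]
finger_gap: 0.643
finger_force: 37.4
```

drive_tool(
  moves=[
    {"tx": 0,"ty": 0,"tz": 0.1,"turn": 0,"grip": 0.55},
    {"tx": 0,"ty": 0,"tz": 0.2,"turn": 0,"grip": 0.55},
    {"tx": 0,"ty": 0,"tz": 0.3,"turn": 0,"grip": 0.55},
    {"tx": 0,"ty": 0,"tz": 0.3,"turn": 0,"grip": 0.55},
  ],
)

```text
time_s: 30.32
ee_pos: [505.9, -64.8, 6.6]
tool_rot: [0.773, 0.634, 0.0, 0.0]
wrist_force: [-0.9, -0.1, -1.3]
finger_gap: 0.648
finger_force: 37.4
```

drive_tool(
  moves=[
    {"tx": 0,"ty": 0,"tz": 0.1,"turn": 0,"grip": 0.55},
    {"tx": 0,"ty": 0,"tz": 0.1,"turn": 0,"grip": 0.55},
    {"tx": 0,"ty": 0,"tz": 0.1,"turn": 0,"grip": 0.55},
  ],
)

```text
time_s: 30.57
ee_pos: [505.9, -64.9, 5.6]
tool_rot: [0.773, 0.634, 0.0, 0.0]
wrist_force: [-0.4, 0.5, 2.7]
finger_gap: 0.644
finger_force: 37.6
```

drive_tool(
  moves=[
    {"tx": 0,"ty": 0,"tz": 0.05,"turn": 0,"grip": 0.55},
    {"tx": 0,"ty": 0,"tz": 0.05,"turn": 0,"grip": 0.68},
    {"tx": 0,"ty": 0,"tz": 0.05,"turn": 0,"grip": 0.72},
    {"tx": 0,"ty": 0,"tz": 0,"turn": 0,"grip": 0.8},
    {"tx": 0,"ty": 0,"tz": 0,"turn": 0,"grip": 0.85},
    {"tx": 0,"ty": 0,"tz": -2,"turn": 0,"grip": 0.85},
    {"tx": 0,"ty": 0,"tz": -5,"turn": 0,"grip": 0.85},
    {"tx": 0,"ty": 0,"tz": -8,"turn": 0,"grip": 0.85},
  ],
)

```text
time_s: 31.23
ee_pos: [505.0, -64.5, 85.7]
tool_rot: [0.773, 0.634, -0.001, -0.001]
wrist_force: [1.3, -0.0, -0.0]
finger_gap: 0.849
finger_force: 0.0
```

drive_tool(
  moves=[
    {"tx": 0,"ty": 0,"tz": -4,"turn": 0,"grip": 0.85},
    {"tx": 4,"ty": 0,"tz": -6,"turn": 0,"grip": 0.85},
    {"tx": 8,"ty": 0,"tz": -6,"turn": 0,"grip": 0.85},
    {"tx": 12,"ty": 0,"tz": -6,"turn": 0,"grip": 0.85},
    {"tx": 16,"ty": 0,"tz": -6,"turn": 0,"grip": 0.85},
    {"tx": 20,"ty": 0,"tz": -6,"turn": 0,"grip": 0.85},
    {"tx": 24,"ty": 0,"tz": -6,"turn": 0,"grip": 0.85},
    {"tx": 26,"ty": 0,"tz": -6,"turn": 0,"grip": 0.85},
  ],
)

```text
time_s: 31.9
ee_pos: [556.9, 194.2, 145.2]
tool_rot: [0.772, 0.635, 0.0, -0.0]
wrist_force: [0.2, -0.1, -0.7]
finger_gap: 0.853
finger_force: 0.0
```

drive_tool(
  moves=[
    {"tx": 0,"ty": 0,"tz": 0,"turn": 0,"grip": 0.85},
    {"tx": 4,"ty": 0,"tz": 0,"turn": 0,"grip": 0.85},
    {"tx": 8,"ty": 0,"tz": 0,"turn": 0,"grip": 0.85},
    {"tx": 12,"ty": 0,"tz": 0,"turn": 0,"grip": 0.85},
    {"tx": 12,"ty": 0,"tz": 0,"turn": 0,"grip": 0.85},
    {"tx": 12,"ty": 0,"tz": 0,"turn": 0,"grip": 0.85},
  ],
)

```text
time_s: 32.4
ee_pos: [580.0, 309.3, 144.4]
tool_rot: [0.772, 0.635, -0.001, -0.0]
wrist_force: [0.0, -0.5, -0.1]
finger_gap: 0.853
finger_force: 0.0
```

Run:
```python
from m import *
for n in('top','scene'):
    I,D=robot.get_image(n);P=cloud(n,D)
    q=sel(P,(505,-64),40,50,68);print(n,'ring rim',len(q),rect(q),np.percentile(q[:,2],[50,98]).round(1))
    for k,c,r,a,b in(('up',(597,-82),45,20,50),('quad',(621,40),38,20,50),('cup',(530,57),33,20,45)):
        q=sel(P,c,r,a,b);print(n,k,rect(q))
    if n=='top': A=cv2.resize(I[140:245,170:400],(800,365))
    else: B=cv2.resize(I[160:280,230:460],(800,235*1))
cv2.imwrite('pics/final.png',np.vstack([A,B]))
print(robot.sense()['ee_pos'])
```

```text
top ring rim 76 (array([505.7, -63.3]), array([51.9, 56. ]), 87.5) [58.7 63.3]
top up (array([595.8, -78.3]), array([61.7, 56.3]), 80.1)
top quad (array([621.6,  42.1]), array([53.9, 28.9]), 77.5)
top cup (array([528.7,  60.4]), array([44.7, 44.3]), 0.3)
scene ring rim 207 (array([507.4, -66.1]), array([56., 53.]), 3.9) [57.8 63.2]
scene up (array([596.9, -80.6]), array([63.3, 57.5]), 74.6)
scene quad (array([622.7,  40.3]), array([53.9, 32.4]), 79.8)
scene cup (array([530. ,  58.5]), array([46.1, 42.8]), 2.6)
[579.96153635 307.2079803  145.05350419]
```

View pics/final.png

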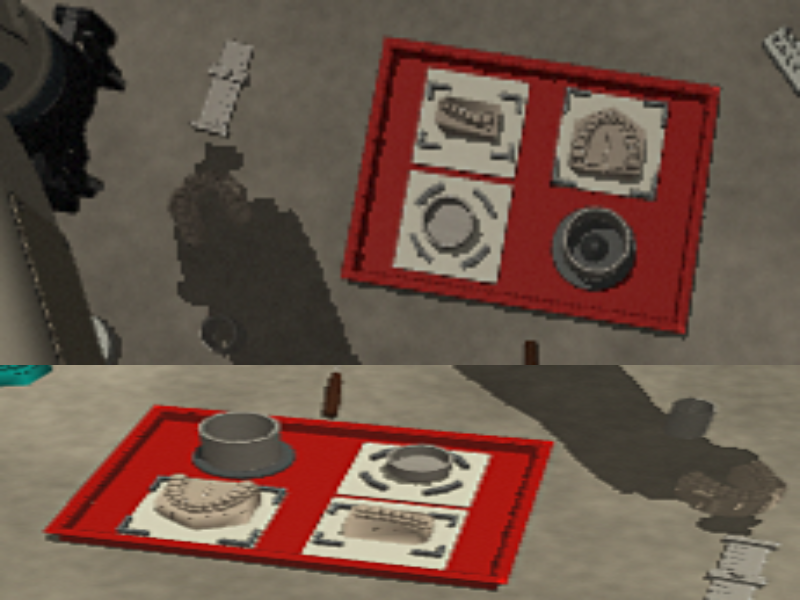

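The final views show the ring round the cone on the former at (593,247), and the upper cast (605,145), quadrant (470,120) and cup (452,222) each in its insert. The lower cast and small ring are untouched. I hand in the job.

```bash
python3 -c "
from cell import robot
print(robot.finish_job())"
```

```text
the job is handed in; nothing more can be done
None
```

The tray is made up and the job handed in at about 32 s: the upper cast, quadrant cast and dappen cup are in their inserts, the large ring stands on the former round its cone, and the lower cast and small ring were left alone.

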